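# Set two blanks on the taller parallels in the milling vise

### The job

Set up the open milling vise: stand the two taller, bright parallels on its bed on edge, well apart and lengthwise along the jaws, then lay the two aluminium blanks across both of them, one towards each end of the jaws, their long sides square to the jaws. Then slide the moving jaw up until both blanks sit between the jaws without play, flat on the parallels, and let go. Leave the low dark parallels and the brass blank where they lie.

Things in the scene. Friction and masses are not known exactly. Their poses are not given: they have to be found in the camera images.
- vise: Grey steel vise, fixed. Origin: centre of underside. x: clamping direction (away from the robot within 20 deg), y: along the jaws. 250 (x) x 130 (y) mm; flat bed 42 mm over the bench, with a 24 mm slot along x which parallels bridge. Far jaw is fixed: face at x=+95 mm, end at +125; jaw tops at 82 mm. Blanks go at y=+32 and -32 mm (18 to 47 is allowed).
- vise_jaw (a joint): Travel (m) of the near, moving jaw: 0 = open, face at vise x = -20 mm, 115 mm from the fixed face; grows as it slides to the fixed jaw. Starts at 0 to 0.006; about 0.035 when closed on the 80 mm blanks. Jaw: 45 mm thick, 130 long, 40 high over the bed. Slides by hand (4 N friction) when pushed from behind, takes along what stands in its way, stays where left.
- jaw_back (a point): Middle of the moving jaw's flat back face (towards the robot), 62 mm above the bench: where to push, along +x of the vise. Behind it lie 60 mm of bare bed, 42 mm above the bench.
- tall_parallel_a: One of two taller, bright steel parallels: 14 mm thick (x), 120 long (y), 24 high (z), three dark side holes, loose, standing on edge. Origin: centre of underside. 0.29 kg, oiled, slides easily. In the vise its length runs along the vise's y, centred; good places are vise x = +60 mm for one, +16 mm for the other: fingers have room, and a blank rests on both even once the jaw has pushed it home.
- tall_parallel_b: The other taller bright parallel, the same in every way.
- low_parallel_a: One of a pair of low, dark grey parallels, 14 x 120 x 16 mm (x, y, z), on edge on the bench; origin: centre of its underside. Too low for this job: it stays where it is.
- low_parallel_b: The other low dark parallel, the same in every way; it stays where it is.
- alu_blank_a: Silvery aluminium blank, 80 mm long (x), 36 wide (y), 32 high (z), 0.25 kg, two dark holes in its top, lying loose. Origin: centre of underside. Gripped across its 36 mm width. In the vise its long side runs along the vise's x and it lies on both taller parallels, underside 66 mm above the bench; lay it with its centre at about vise x = +46 mm.
- alu_blank_b: The other aluminium blank, the same in every way; either may go to either end of the jaws.
- brass_blank: Yellow brass blank, 60 x 36 x 32 mm (x, y, z), for another job; origin: centre of its underside. It stays where it is.
Not all that is in view belongs to the job. What is shaped like the alu_blank_b but red is not meant.

How it is judged (in metres and radians):
On the way, in this order (a step that is already met when the one before it is completed fails the run):
1. both taller parallels stand on edge on the vise bed between the jaws, along them and at least 20 mm apart (x of tall_parallel_a in the frame of vise between -0.02 and 0.095 m and y of tall_parallel_a in the frame of vise between -0.02 and 0.02 m and z of tall_parallel_a in the frame of vise between 0.0395 and 0.0445 m and angle between each of tall_parallel_a, tall_parallel_b's own z axis and vertical below 0.06 rad and angle between the y axis of each of tall_parallel_a, tall_parallel_b and the y axis of vise, either way round below 0.15 rad and x of tall_parallel_b in the frame of vise between -0.02 and 0.095 m and y of tall_parallel_b in the frame of vise between -0.02 and 0.02 m and z of tall_parallel_b in the frame of vise between 0.0395 and 0.0445 m and horizontal distance between tall_parallel_a and tall_parallel_b above 0.02 m), for 0.2 s.
2. both aluminium blanks lie level across the taller parallels, one in each half of the jaws (all of step 1 and x of alu_blank_a in the frame of vise between -0.01 and 0.065 m and z of alu_blank_a in the frame of vise between 0.0635 and 0.0685 m and angle between each of alu_blank_a, alu_blank_b's own z axis and vertical below 0.05 rad and angle between the x axis of each of alu_blank_a, alu_blank_b and the x axis of vise, either way round below 0.2 rad and x of alu_blank_b in the frame of vise between -0.01 and 0.065 m and z of alu_blank_b in the frame of vise between 0.0635 and 0.0685 m and ((y of alu_blank_a in the frame of vise between 0.018 and 0.047 m and y of alu_blank_b in the frame of vise between -0.047 and -0.018 m) or (y of alu_blank_b in the frame of vise between 0.018 and 0.047 m and y of alu_blank_a in the frame of vise between -0.047 and -0.018 m))), for 0.2 s.
3. the moving jaw is slid up to the blanks (x of alu_blank_a in the frame of vise between -0.01 and 0.065 m and z of alu_blank_a in the frame of vise between 0.0635 and 0.0685 m and angle between each of alu_blank_a, alu_blank_b's own z axis and vertical below 0.05 rad and angle between the x axis of each of alu_blank_a, alu_blank_b and the x axis of vise, either way round below 0.1 rad and x of alu_blank_b in the frame of vise between -0.01 and 0.065 m and z of alu_blank_b in the frame of vise between 0.0635 and 0.0685 m and ((y of alu_blank_a in the frame of vise between 0.018 and 0.047 m and y of alu_blank_b in the frame of vise between -0.047 and -0.018 m) or (y of alu_blank_b in the frame of vise between 0.018 and 0.047 m and y of alu_blank_a in the frame of vise between -0.047 and -0.018 m)) and value of joint vise_jaw above 0.032 m), for 0.2 s.
At the end, for the whole second after the job is handed in: Taller parallels upright on the bed along the jaws (0.15 rad, 20 mm), 20 mm or more apart; both aluminium blanks level on them (2.5 mm, 0.05 rad), square (0.1 rad), centres 18-47 mm either side of the middle; jaw within 3 mm of gripping; all released, at rest; the others moved under 20 mm (all of step 1 and all of step 3 and linear speed of each of tall_parallel_a, tall_parallel_b, alu_blank_a, alu_blank_b below 0.02 m/s and contact force between the fingers and tall_parallel_a below 0.1 N and contact force between the fingers and tall_parallel_b below 0.1 N and contact force between the fingers and alu_blank_a below 0.1 N and contact force between the fingers and alu_blank_b below 0.1 N and distance of each of low_parallel_a, low_parallel_b, brass_blank from where it was at the start of the episode below 0.02 m); the robot touches nothing.
It also fails if it takes over 128 s, if anything falls off the work surface, if the arm or the gripper's body presses on something with over 40 N, if the wrist force passes 120 N, or if a joint passes its speed limit or range.

### The arm

A 6-joint arm with a two-finger parallel gripper is mounted at the origin on a cart in front of the work surface, level with it; the furniture and walls round the work are solid. World frame = base frame: x ahead of the robot, y to its left, z up, the work surface at z = 0. Lengths are in mm, angles in rad, forces in N, time in s.
With the tool pointing down it reaches from about 350 to 975 mm from the base axis. Payload 7.1 kg.
Tool frame: the origin (TCP) lies on the mounting face of the last link; the fingertips stand 182 mm ahead of it and the grasp point (between the pads) lies 163 mm ahead of it (ctrl.tcp_to_tips is the distance from the TCP to the fingertips, in mm); z points along the fingers, y is the direction in which the jaws open and shut (so a half turn about z gives the same grasp; the last joint's range is limited). The gripper opens to 88 mm and grips with 3 to 60 N. Pads are 20 mm wide; open, the fingers measure 115 mm over their backs; the gripper's body (75 mm by 178 mm) begins 61 mm behind the grasp point.
Start: joints at [-1.166, 0.423, 1.63, -0, 1.089, -0.019], TCP at [257.033, -569.685, 404.675] pointing down, gripper open.
Joint ranges: [-3, 3], [-0.9, 2.11], [0.09, 2.58], [-1.31, 4.45], [0.11, 2.69], [-2.54, 2.54]. Speed limits (rad/s): [2.39, 2.39, 3.01, 3.14, 3.14, 3.14].

### API

Orientations are given as a rotation vector (axis times angle).
In Python, from workcell import ctrl gives the robot as it stands. The module is installed in compiled form; this text tells all that it offers.
- The arm moves only by the tool send_rows, never from a script. Its argument "commands" is a list of rows, each an object with "translation": the shift along the world's x, y, z normalised to -1 to 1, where 1 is 0.1 m, a list of three; "twist": the turn, a rotation vector about the world's x, y, z normalised to -1 to 1, where 1 is 0.5 rad, a list of three. A call has exactly 10 rows; each row is the pose to reach, as a shift and turn from the pose commanded when the call began; what a row does not reach only later rows make up. A row lasts 1/10 s, in which the tool goes at most 50 mm and 8.59 degrees, less where a joint would pass 70% of its speed; a pose out of reach is approached as far as the arm can. A call with a number of a shift or a turn outside -1 to 1 is refused whole. A call with a gripper value outside its range is refused whole. "grip" is the closure, from -1 (fully open) to 1 (shut), set as the call begins (left out, the last holds). The fingers move at their own pace and stop on an object; the grip force is fixed at half the most. Time passes only in rows, so rows that repeat a pose let the fingers close, or fill a call up. It gives the time, the measured TCP pose, the force and the opening at its end, in the units of the state.
- ctrl.get_obs(): the state, without advancing time (a new reading comes with each control period).
- ctrl.get_image(name): name is "scene" or "top"; returns a dict with "img" (400x640x3 uint8, red, green, blue), "intrinsics" (3x3 intrinsics, pixels), "dist" ([k1, k2, p1, p2, k3] as OpenCV has them; the pictures are not rectified), "cam_to_world" (4x4, takes a point from camera to world coordinates). Camera axes: x right, y down, z forward; pixel columns grow to the right and rows downward; lengths in mm; the calibration is good to about 2 mm. A picture is of the moment at which its call begins. There is no depth.
- ctrl.close_job(): hands the job in, once; it reports no verdict.
The state is a dict: "t": time; "qpos": joint angles; "qvel": joint speeds; "joint_torque": joint torques, N m; "ee_pos": TCP position; "orientation": TCP orientation; "ft_force": force on the tool from outside, world axes, zero at the start; "moment": the same for the moment, N m; "width": finger opening in mm.
Only numpy, scipy, OpenCV 4.12 (cv2) and the standard library are available. Lean on these libraries where they do the work, as an engineer would, in place of code of your own. Each camera call takes 0.05 s, during which the arm holds its last target. There are 200 camera calls.

## Working session

There is one attempt and no reset: what is moved stays moved. The work goes in short steps, Python scripts to look and compute and a tool call to move; the robot and the scene stay as the last step left them, time stands still between calls to the robot, and variables do not carry over. Pictures are saved under pics/ and viewed, about 12 in all and at most 16, crops included, and the job is handed in when it is done.

Besides the shell and the picture viewer there is one more tool, called after "Request:" in YAML: its name, and indented under it one key for each argument. send_rows: Moves the arm, as the interface text tells. Its arguments: {"type":"object","properties":{"commands":{"type":"array","items":{"type":"object","properties":{"translation":{"type":"array","items":{"type":"number"}},"twist":{"type":"array","items":{"type":"number"}}}}},"grip":{"type":"number"}},"required":["commands"]}

```bash
mkdir -p pics
cat > h.py <<'E'
import numpy as np, cv2
from workcell import ctrl
def snap(name,fn=None):
    d=ctrl.get_image(name)
    if fn: cv2.imwrite('pics/'+fn,d['img'][:,:,::-1]); np.savez('pics/'+fn+'.npz',**d)
    return d
def load(fn): return dict(np.load('pics/'+fn+'.npz'))
def ray(d,px,z):
    p=cv2.undistortPoints(np.array(px,float).reshape(-1,1,2),d['intrinsics'],d['dist']).reshape(-1,2)
    r=np.c_[p,np.ones(len(p))]@d['cam_to_world'][:3,:3].T; o=d['cam_to_world'][:3,3]
    s=(z-o[2])/r[:,2]; return o+r*s[:,None]
def proj(d,P):
    T=np.linalg.inv(d['cam_to_world']); 
    return cv2.projectPoints(np.array(P,float).reshape(-1,1,3),cv2.Rodrigues(T[:3,:3])[0],T[:3,3],d['intrinsics'],d['dist'])[0].reshape(-1,2)
def st():
    o=ctrl.get_obs(); print({k:np.round(o[k],3) for k in ('t','qpos','ee_pos','orientation','ft_force','width')})
E
python3 -c "
from h import *
for n in('scene','top'):
    d=snap(n,n+'0.png'); print(n,d['cam_to_world'].round(3),d['intrinsics'].round(1))
st(); print(ctrl.tcp_to_tips)"
```

```text
scene [[-5.390000e-01 -6.640000e-01  5.190000e-01 -1.757150e+02]
 [-8.420000e-01  4.270000e-01 -3.290000e-01  4.403640e+02]
 [-3.000000e-03 -6.140000e-01 -7.890000e-01  1.083926e+03]
 [ 0.000000e+00  0.000000e+00  0.000000e+00  1.000000e+00]] [[495.8   0.  320. ]
 [  0.  495.8 204.2]
 [  0.    0.    1. ]]
top [[ 2.400000e-02 -9.850000e-01  1.730000e-01  3.178210e+02]
 [-1.000000e+00 -2.100000e-02  2.000000e-02  2.930000e+00]
 [-1.600000e-02 -1.730000e-01 -9.850000e-01  1.125943e+03]
 [ 0.000000e+00  0.000000e+00  0.000000e+00  1.000000e+00]] [[479.1   0.  318.3]
 [  0.  479.1 203.6]
 [  0.    0.    1. ]]
{'t': np.float64(0.1), 'qpos': array([-1.166,  0.424,  1.631,  0.   ,  1.089, -0.019]), 'ee_pos': array([ 256.956, -569.462,  403.982]), 'orientation': array([-3.07, -0.66,  0.  ]), 'ft_force': array([-0.   ,  0.742,  0.968]), 'width': np.float64(87.535)}
182.0
```

View pics/scene0.png

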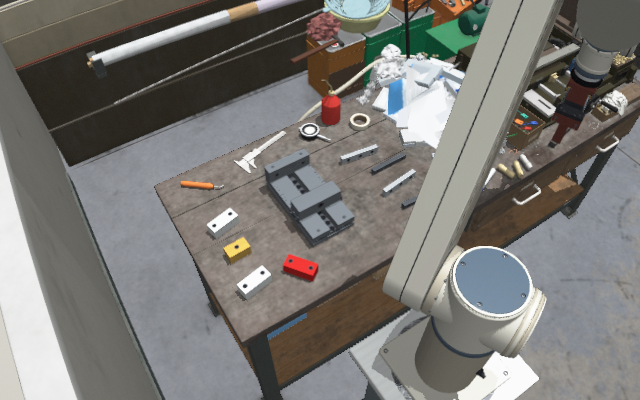

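View pics/top0.png

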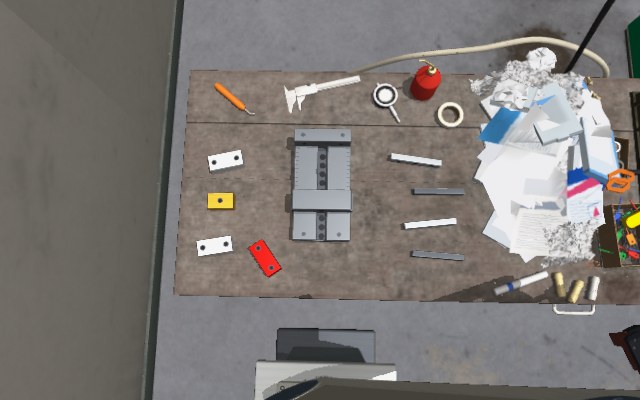

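In the top view:
- **Candidates for the aluminium blanks:** silver (225,160) and (214,246). Brass (220,201) and red (265,258) have to be ruled out.
- **Candidates for the taller parallels:** bright (415,160) and (430,223). The dark low ones lie at (438,191) and (437,256).
- **Vise:** about (322,185), with the moving jaw at (322,200).

Next is one close crop to check these choices.

```bash
python3 -c "
from h import *
i=load('top0.png')['img'][:,:,::-1]
a=cv2.resize(i[120:280,190:290],None,fx=4,fy=4,interpolation=3)
b=cv2.resize(i[120:280,380:470],None,fx=4,fy=4,interpolation=3)
c=np.hstack([a,b])[:600]
cv2.imwrite('pics/crop1.png',c)
c=cv2.resize(i[120:250,280:365],None,fx=4.5,fy=4.5,interpolation=3)
cv2.imwrite('pics/crop2.png',c)
"
```

```text
(no output)
```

View pics/crop1.png

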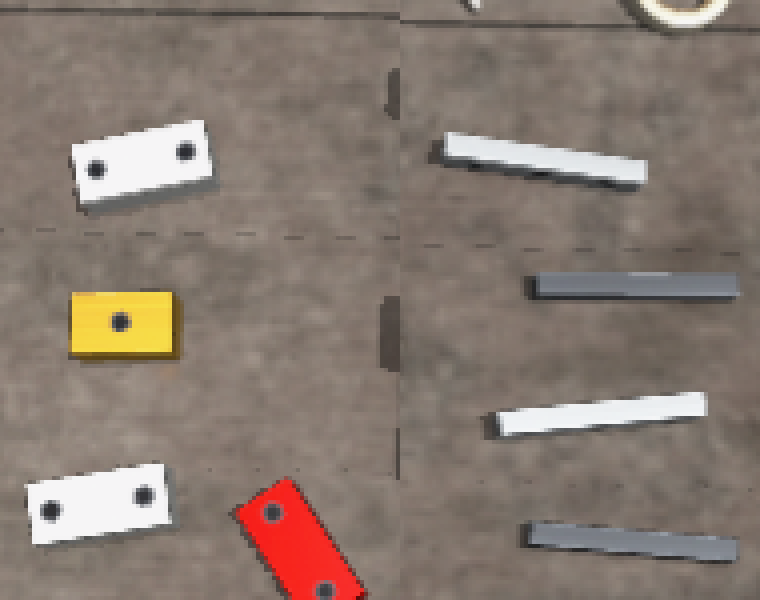

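View pics/crop2.png

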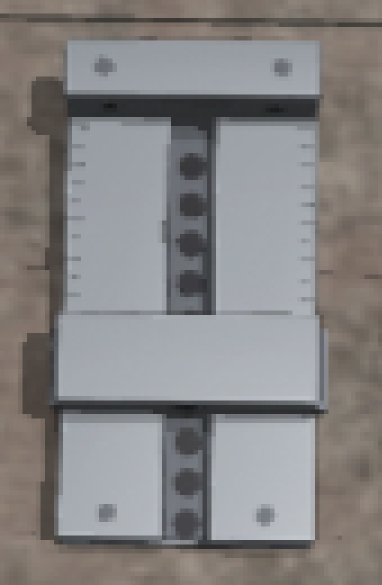

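The crop confirms it. The two silver two-hole blanks and the two bright parallels, which show side holes, are the right pieces, and red, brass and the dark pair stay. Next I measure them all.

```bash
cat > meas.py <<'E'
from h import *
from scipy.optimize import least_squares
def blob(d,box,z,thr,lo=None):
    x0,y0,x1,y1=box; im=cv2.resize(d['img'][y0:y1,x0:x1],None,fx=8,fy=8,interpolation=cv2.INTER_CUBIC).astype(int)
    m=((im.min(2)>thr)).astype(np.uint8)
    c=max(cv2.findContours(m,cv2.RETR_EXTERNAL,cv2.CHAIN_APPROX_NONE)[0],key=cv2.contourArea).reshape(-1,2)
    px=(c+.5)/8-.5+[x0,y0]
    W=ray(d,px,z)[:,:2]
    (cx,cy),(w,h),a=cv2.minAreaRect(W.astype(np.float32))
    if w<h: w,h,a=h,w,a+90
    a=(a+90)%180-90
    return np.round([cx,cy,w,h,a],1)
E
cat > m1.py <<'E'
from meas import *
d=load('top0.png'); s=load('scene0.png')
for t in(170,185,200):
  print(t,'A',blob(d,(200,140,250,180),32,t),'B',blob(d,(190,228,240,262),32,t),'P1',blob(d,(380,140,450,175),24,t),'P2',blob(d,(392,208,465,240),24,t))
c=np.array([[66,41],[320,41],[66,95],[318,97],[58,315],[319,315],[55,402],[322,402],[57,541],[315,541]])
px=(c+.5)/4.5-.5+[280,120]
def model(p):
    x,y,a,j=p
    L=[[125,65,82],[125,-65,82],[95,65,82],[95,-65,82]]+[[-20+j,65,82],[-20+j,-65,82],[-65+j,65,82],[-65+j,-65,82],[-125,65,42],[-125,-65,42]]
    L=np.array(L,float);R=np.array([[np.cos(a),-np.sin(a)],[np.sin(a),np.cos(a)]])
    L[:,:2]=L[:,:2]@R.T+[x,y]; return L
r=least_squares(lambda p:(proj(d,model(p))-px).ravel(),[500,0,0,3],x_scale=[10,10,.1,5])
print(r.x.round(3)); print(r.fun.reshape(-1,2).round(2))
# overlay on scene for cross-check
i=s['img'][:,:,::-1].copy()
i=cv2.resize(i[130:310,190:430],None,fx=3.3,fy=3.3,interpolation=3)
for q in proj(s,model(r.x)): cv2.circle(i,tuple(int(v) for v in ((q-[190,130]+.5)*3.3)),3,(0,0,255),-1)
for X,Z in ((blob(d,(200,140,250,180),32,185),32),(blob(d,(190,228,240,262),32,185),32),(blob(d,(380,140,450,175),24,185),24),(blob(d,(392,208,465,240),24,185),24)):
    b=cv2.boxPoints((X[:2].tolist(),X[2:4].tolist(),float(X[4])))
    q=((proj(s,np.c_[b,np.full(4,Z)])-[190,130]+.5)*3.3).astype(int); cv2.polylines(i,[q],True,(0,160,0),1)
cv2.imwrite('pics/chk1.png',i)
E
python3 m1.py
```

```text
170 A [610.6 248.1  80.8  37.2 -77.3] B [407.2 261.8  81.   37.  -79.6] P1 [ 623.2 -204.3  120.7   14.4   82.6] P2 [ 471.4 -235.4  121.    14.6  -83.2]
185 A [610.5 248.1  80.3  36.6 -77.4] B [407.2 261.8  80.4  36.4 -79.6] P1 [ 623.2 -204.3  120.    13.8   82.5] P2 [ 471.3 -235.4  120.4   14.1  -83.2]
200 A [610.6 248.1  79.7  35.8 -77.2] B [407.2 261.9  80.   35.9 -79.6] P1 [ 623.2 -204.4  119.1   13.2   82.5] P2 [ 471.3 -235.5  119.5   13.6  -83.2]
[5.49594e+02 1.73270e+01 1.10000e-02 3.67300e+00]
[[-0.51 -0.41]
 [ 0.13 -0.02]
 [-0.8   0.24]
 [ 0.57  0.21]
 [-0.1  -0.58]
 [ 0.34 -0.06]
 [ 0.12  0.03]
 [-0.34  0.6 ]
 [ 0.3  -0.33]
 [ 0.29  0.29]]
```

View pics/chk1.png

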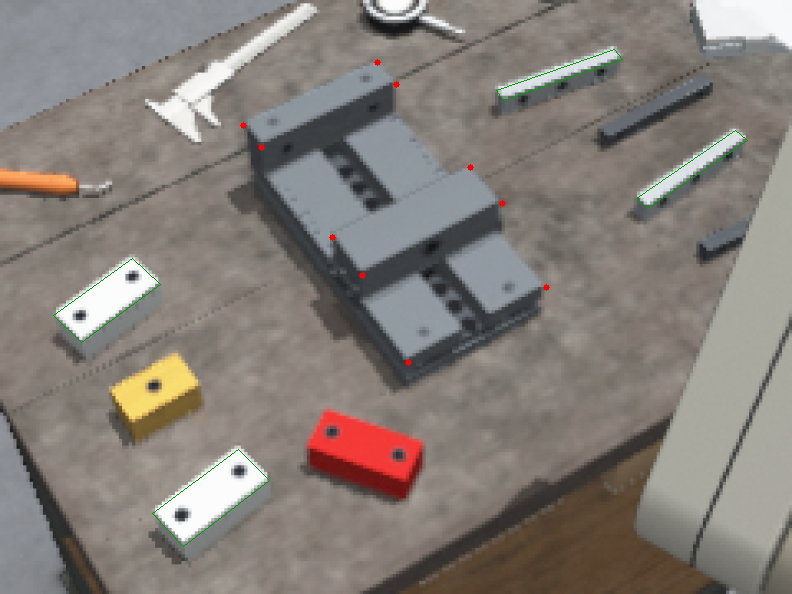

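Sizes (80.3 x 36.6 and 120 x 14) and both cameras agree. The vise is at (549.6, 17.3), yaw 0.011, with jaw travel about 3.7 mm. I start towards the far bright parallel.

Request:
send_rows:
  commands:
    - {"translation": [0.05,0.1,0],"twist": [0,0,0.05]}
    - {"translation": [0.1,0.2,0],"twist": [0,0,0.1]}
    - {"translation": [0.15,0.3,0],"twist": [0,0,0.15]}
    - {"translation": [0.2,0.4,0],"twist": [0,0,0.2]}
    - {"translation": [0.25,0.5,0],"twist": [0,0,0.25]}
    - {"translation": [0.3,0.6,0],"twist": [0,0,0.3]}
    - {"translation": [0.35,0.7,0],"twist": [0,0,0.36]}
    - {"translation": [0.4,0.8,0],"twist": [0,0,0.41]}
    - {"translation": [0.45,0.9,0],"twist": [0,0,0.46]}
    - {"translation": [0.5,1,0],"twist": [0,0,0.51]}
  grip: -0.14

```text
t: 1.1
ee_pos: [307.4, -468.9, 404.7]
orientation: [2.961, 1.049, 0.0]
ft_force: [0.2, -0.1, -0.7]
width: 50.0
```

Request:
send_rows:
  commands:
    - {"translation": [0.08,0.1,0],"twist": [0,0,0.05]}
    - {"translation": [0.16,0.2,0],"twist": [0,0,0.1]}
    - {"translation": [0.24,0.3,0],"twist": [0,0,0.15]}
    - {"translation": [0.32,0.4,0],"twist": [0,0,0.2]}
    - {"translation": [0.4,0.5,0],"twist": [0,0,0.25]}
    - {"translation": [0.48,0.6,0],"twist": [0,0,0.3]}
    - {"translation": [0.56,0.7,0],"twist": [0,0,0.36]}
    - {"translation": [0.64,0.8,0],"twist": [0,0,0.41]}
    - {"translation": [0.72,0.9,0],"twist": [0,0,0.46]}
    - {"translation": [0.8,1,0],"twist": [0,0,0.51]}

```text
t: 2.1
ee_pos: [387.7, -368.8, 404.7]
orientation: [2.804, 1.417, -0.0]
ft_force: [0.1, 0.5, -0.6]
width: 50.0
```

Request:
send_rows:
  commands:
    - {"translation": [0.1,0.1,0],"twist": [0,0,0.05]}
    - {"translation": [0.2,0.2,0],"twist": [0,0,0.1]}
    - {"translation": [0.3,0.3,0],"twist": [0,0,0.15]}
    - {"translation": [0.4,0.4,0],"twist": [0,0,0.2]}
    - {"translation": [0.5,0.5,0],"twist": [0,0,0.25]}
    - {"translation": [0.6,0.6,0],"twist": [0,0,0.3]}
    - {"translation": [0.7,0.7,0],"twist": [0,0,0.36]}
    - {"translation": [0.8,0.8,0],"twist": [0,0,0.41]}
    - {"translation": [0.9,0.9,0],"twist": [0,0,0.46]}
    - {"translation": [1,1,0],"twist": [0,0,0.51]}

```text
t: 3.1
ee_pos: [487.9, -268.8, 404.7]
orientation: [-2.601, -1.762, 0.0]
ft_force: [-0.2, 0.7, -0.0]
width: 50.0
```

Request:
send_rows:
  commands:
    - {"translation": [0.1,0.06,0],"twist": [0,0,0.05]}
    - {"translation": [0.2,0.12,0],"twist": [0,0,0.1]}
    - {"translation": [0.3,0.2,-0.1],"twist": [0,0,0.15]}
    - {"translation": [0.4,0.26,-0.2],"twist": [0,0,0.2]}
    - {"translation": [0.5,0.33,-0.3],"twist": [0,0,0.25]}
    - {"translation": [0.6,0.4,-0.45],"twist": [0,0,0.3]}
    - {"translation": [0.7,0.45,-0.6],"twist": [0,0,0.36]}
    - {"translation": [0.85,0.52,-0.75],"twist": [0,0,0.41]}
    - {"translation": [1,0.6,-0.9],"twist": [0,0,0.46]}
    - {"translation": [1,0.65,-1],"twist": [0,0,0.51]}

```text
t: 4.1
ee_pos: [588.2, -203.9, 302.4]
orientation: [-2.354, -2.079, 0.0]
ft_force: [0.5, -0.2, 0.8]
width: 50.0
```

```bash
python3 -c "
from h import *
st()"
```

```text
{'t': np.float64(4.1), 'qpos': array([-0.353,  0.546,  1.7  ,  0.   ,  0.897, -0.229]), 'ee_pos': array([ 588.247, -203.889,  302.436]), 'orientation': array([-2.354, -2.079,  0.   ]), 'ft_force': array([ 0.463, -0.232,  0.789]), 'width': np.float64(50.007)}
```

Request:
send_rows:
  commands:
    - {"translation": [0.1,0,0],"twist": [0,0,0]}
    - {"translation": [0.2,0,0],"twist": [0,0,-0.01]}
    - {"translation": [0.3,0,-0.1],"twist": [0,0,-0.01]}
    - {"translation": [0.35,0,-0.2],"twist": [0,0,-0.01]}
    - {"translation": [0.35,0,-0.35],"twist": [0,0,-0.01]}
    - {"translation": [0.35,0,-0.5],"twist": [0,0,-0.01]}
    - {"translation": [0.35,0,-0.65],"twist": [0,0,-0.01]}
    - {"translation": [0.35,0,-0.75],"twist": [0,0,-0.01]}
    - {"translation": [0.35,0,-0.8],"twist": [0,0,-0.01]}
    - {"translation": [0.35,0,-0.8],"twist": [0,0,-0.01]}

```text
t: 5.1
ee_pos: [621.7, -204.6, 223.7]
orientation: [-2.362, -2.069, 0.001]
ft_force: [0.6, -0.5, 0.0]
width: 50.5
```

```bash
python3 -c "
from h import *
st()
for n in('top','scene'): d=snap(n,n+'1.png')
a=load('top1.png')['img'][120:240,370:480,::-1];b=load('scene1.png')['img'][110:240,320:460,::-1]
cv2.imwrite('pics/c3.png',np.hstack([cv2.resize(a,(400,436),interpolation=3),cv2.resize(b,(400,436),interpolation=3)]))
st()"
```

```text
{'t': np.float64(5.1), 'qpos': array([-0.336,  0.695,  1.646,  0.   ,  0.802, -0.204]), 'ee_pos': array([ 621.701, -204.639,  223.691]), 'orientation': array([-2.362e+00, -2.069e+00,  1.000e-03]), 'ft_force': array([ 0.561, -0.522,  0.042]), 'width': np.float64(50.549)}
{'t': np.float64(5.2), 'qpos': array([-0.336,  0.694,  1.645, -0.   ,  0.802, -0.204]), 'ee_pos': array([ 622.224, -204.783,  224.983]), 'orientation': array([2.363, 2.07 , 0.   ]), 'ft_force': array([-1.135,  0.127, -0.43 ]), 'width': np.float64(50.223)}
```

View pics/c3.png

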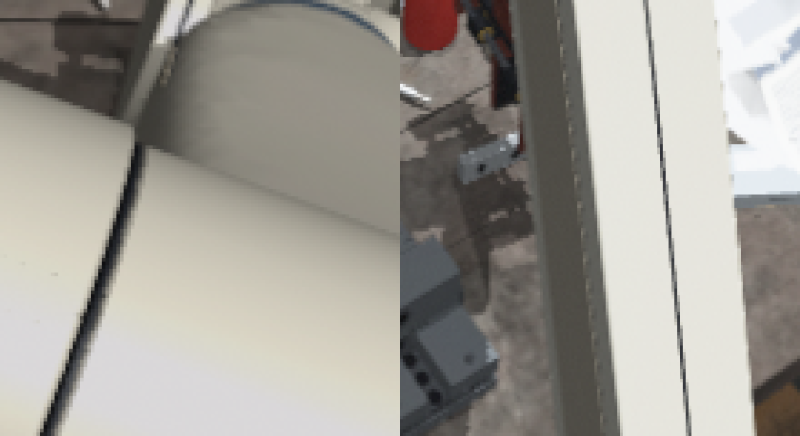

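The picture shows mainly the arm hiding the parallel (its end is just visible at crop (490,155)). The commanded pose adds up, though, and the reported pose only scatters by about 1 mm. I go down, grip and lift.

Request:
send_rows:
  commands:
    - {"translation": [0.01,0,-0.05],"twist": [0,0,0]}
    - {"translation": [0.01,0,-0.1],"twist": [0,0,0]}
    - {"translation": [0.01,0,-0.15],"twist": [0,0,0]}
    - {"translation": [0.01,0,-0.2],"twist": [0,0,0]}
    - {"translation": [0.01,0,-0.25],"twist": [0,0,0]}
    - {"translation": [0.01,0,-0.3],"twist": [0,0,0]}
    - {"translation": [0.01,0,-0.34],"twist": [0,0,0]}
    - {"translation": [0.01,0,-0.38],"twist": [0,0,0]}
    - {"translation": [0.01,0,-0.38],"twist": [0,0,0]}
    - {"translation": [0.01,0,-0.38],"twist": [0,0,0]}

```text
t: 6.2
ee_pos: [623.1, -204.7, 186.6]
orientation: [-2.363, -2.07, 0.0]
ft_force: [-0.3, -1.1, -0.1]
width: 50.2
```

Request:
send_rows:
  commands:
    - {"translation": [0,0,0],"twist": [0,0,0]}
    - {"translation": [0,0,0],"twist": [0,0,0]}
    - {"translation": [0,0,0],"twist": [0,0,0]}
    - {"translation": [0,0,0],"twist": [0,0,0]}
    - {"translation": [0,0,0],"twist": [0,0,0]}
    - {"translation": [0,0,0],"twist": [0,0,0]}
    - {"translation": [0,0,0],"twist": [0,0,0]}
    - {"translation": [0,0,0],"twist": [0,0,0]}
    - {"translation": [0,0,0],"twist": [0,0,0]}
    - {"translation": [0,0,0],"twist": [0,0,0]}
  grip: 1

```text
t: 7.2
ee_pos: [623.1, -204.7, 186.8]
orientation: [2.363, 2.07, 0.0]
ft_force: [-1.0, 0.8, 0.7]
width: 13.9
```

Request:
send_rows:
  commands:
    - {"translation": [0,0,0.05],"twist": [0,0,0]}
    - {"translation": [0,0,0.1],"twist": [0,0,0]}
    - {"translation": [0,0,0.2],"twist": [0,0,0]}
    - {"translation": [0,0,0.3],"twist": [0,0,0]}
    - {"translation": [0,0,0.4],"twist": [0,0,0]}
    - {"translation": [0,0,0.5],"twist": [0,0,0]}
    - {"translation": [0,0,0.6],"twist": [0,0,0]}
    - {"translation": [0,0,0.7],"twist": [0,0,0]}
    - {"translation": [0,0,0.85],"twist": [0,0,0]}
    - {"translation": [0,0,1],"twist": [0,0,0]}

```text
t: 8.2
ee_pos: [623.0, -204.7, 287.9]
orientation: [-2.363, -2.07, 0.0]
ft_force: [0.1, 1.2, -1.9]
width: 14.0
```

Request:
send_rows:
  commands:
    - {"translation": [0,0.1,0],"twist": [0,0,0.03]}
    - {"translation": [0,0.2,0],"twist": [0,0,0.06]}
    - {"translation": [0,0.3,0],"twist": [0,0,0.09]}
    - {"translation": [0,0.4,0],"twist": [0,0,0.12]}
    - {"translation": [0,0.5,0],"twist": [0,0,0.15]}
    - {"translation": [0,0.6,0],"twist": [0,0,0.18]}
    - {"translation": [0,0.7,0],"twist": [0,0,0.21]}
    - {"translation": [0,0.8,0],"twist": [0,0,0.24]}
    - {"translation": [0,0.9,0],"twist": [0,0,0.27]}
    - {"translation": [0,1,0],"twist": [0,0,0.29]}

```text
t: 9.2
ee_pos: [623.0, -103.9, 286.7]
orientation: [2.206, 2.237, 0.0]
ft_force: [0.8, -0.1, -2.9]
width: 14.0
```

Request:
send_rows:
  commands:
    - {"translation": [0,0.1,0],"twist": [0,0,0]}
    - {"translation": [-0.02,0.2,0],"twist": [0,0,0]}
    - {"translation": [-0.04,0.3,0],"twist": [0,0,0]}
    - {"translation": [-0.06,0.4,0],"twist": [0,0,0]}
    - {"translation": [-0.08,0.5,0],"twist": [0,0,0]}
    - {"translation": [-0.1,0.6,0],"twist": [0,0,0]}
    - {"translation": [-0.12,0.7,0],"twist": [0,0,0]}
    - {"translation": [-0.13,0.8,0],"twist": [0,0,0]}
    - {"translation": [-0.13,0.9,0],"twist": [0,0,0]}
    - {"translation": [-0.13,1,0],"twist": [0,0,0]}

```text
t: 10.2
ee_pos: [610.1, -3.9, 286.7]
orientation: [2.207, 2.236, 0.0]
ft_force: [1.1, -1.1, -3.2]
width: 14.3
```

Request:
send_rows:
  commands:
    - {"translation": [0,0.1,0],"twist": [0,0,0]}
    - {"translation": [0,0.18,0],"twist": [0,0,0]}
    - {"translation": [0,0.23,0],"twist": [0,0,0]}
    - {"translation": [0,0.23,-0.05],"twist": [0,0,0]}
    - {"translation": [0,0.23,-0.12],"twist": [0,0,0]}
    - {"translation": [0,0.23,-0.2],"twist": [0,0,0]}
    - {"translation": [0,0.23,-0.28],"twist": [0,0,0]}
    - {"translation": [0,0.23,-0.35],"twist": [0,0,0]}
    - {"translation": [0,0.23,-0.4],"twist": [0,0,0]}
    - {"translation": [0,0.23,-0.4],"twist": [0,0,0]}

```text
t: 11.2
ee_pos: [609.7, 18.2, 245.6]
orientation: [-2.206, -2.235, 0.002]
ft_force: [0.2, -0.5, -2.2]
width: 13.5
```

```bash
python3 -c "
from h import *
st()
for n in('top','scene'): d=snap(n,n+'2.png')
a=load('top2.png')['img'][110:250,260:400,::-1];b=load('scene2.png')['img'][120:260,240:380,::-1]
cv2.imwrite('pics/c4.png',np.hstack([cv2.resize(a,(400,400),interpolation=3),cv2.resize(b,(400,400),interpolation=3)]))
"
```

```text
{'t': np.float64(11.2), 'qpos': array([ 0.01 ,  0.614,  1.748, -0.   ,  0.781, -0.002]), 'ee_pos': array([609.724,  18.194, 245.641]), 'orientation': array([-2.206e+00, -2.235e+00,  2.000e-03]), 'ft_force': array([ 0.225, -0.463, -2.155]), 'width': np.float64(13.516)}
```

View pics/c4.png

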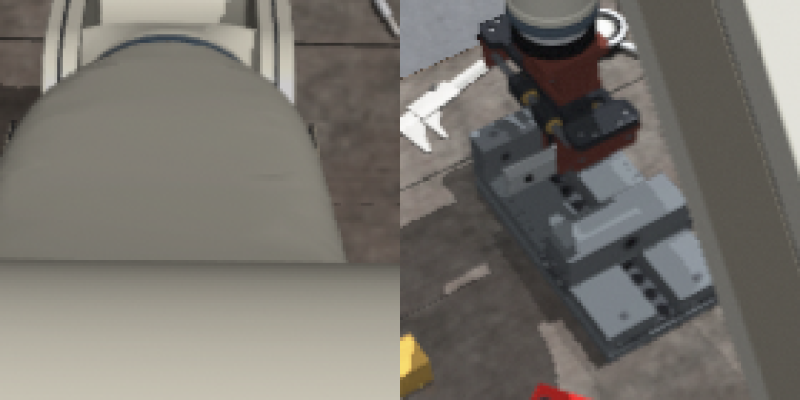

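The scene crop shows the held parallel just inside the fixed jaw, level and parallel to it (end at crop (525,170)). I lower it, let go with a small opening and lift.

Request:
send_rows:
  commands:
    - {"translation": [0,0,-0.03],"twist": [0,0,0]}
    - {"translation": [0,0,-0.06],"twist": [0,0,0]}
    - {"translation": [0,0,-0.09],"twist": [0,0,0]}
    - {"translation": [0,0,-0.12],"twist": [0,0,0]}
    - {"translation": [0,0,-0.15],"twist": [0,0,0]}
    - {"translation": [0,0,-0.165],"twist": [0,0,0]}
    - {"translation": [0,0,-0.175],"twist": [0,0,0]}
    - {"translation": [0,0,-0.18],"twist": [0,0,0]}
    - {"translation": [0,0,-0.18],"twist": [0,0,0]}
    - {"translation": [0,0,-0.18],"twist": [0,0,0]}

```text
t: 12.3
ee_pos: [610.1, 18.3, 228.8]
orientation: [2.207, 2.236, 0.0]
ft_force: [-0.4, -0.4, -1.5]
width: 13.6
```

Request:
send_rows:
  commands:
    - {"translation": [0,0,0],"twist": [0,0,0]}
    - {"translation": [0,0,0],"twist": [0,0,0]}
    - {"translation": [0,0,0],"twist": [0,0,0]}
    - {"translation": [0,0,0],"twist": [0,0,0]}
    - {"translation": [0,0,0],"twist": [0,0,0]}
    - {"translation": [0,0,0.02],"twist": [0,0,0]}
    - {"translation": [0,0,0.06],"twist": [0,0,0]}
    - {"translation": [0,0,0.12],"twist": [0,0,0]}
    - {"translation": [0,0,0.2],"twist": [0,0,0]}
    - {"translation": [0,0,0.3],"twist": [0,0,0]}
  grip: 0.4

```text
t: 13.3
ee_pos: [610.0, 18.3, 259.4]
orientation: [-2.207, -2.236, 0.0]
ft_force: [1.1, -0.7, -0.4]
width: 26.5
```

Request:
send_rows:
  commands:
    - {"translation": [0,0,0.1],"twist": [0,0,0]}
    - {"translation": [0,0,0.2],"twist": [0,0,0]}
    - {"translation": [0,0,0.3],"twist": [0,0,0]}
    - {"translation": [0,-0.1,0.35],"twist": [0,0,0]}
    - {"translation": [-0.1,-0.2,0.35],"twist": [0,0,0]}
    - {"translation": [-0.2,-0.4,0.35],"twist": [0,0,0.05]}
    - {"translation": [-0.3,-0.55,0.35],"twist": [0,0,0.1]}
    - {"translation": [-0.4,-0.7,0.35],"twist": [0,0,0.15]}
    - {"translation": [-0.5,-0.85,0.35],"twist": [0,0,0.2]}
    - {"translation": [-0.6,-1,0.35],"twist": [0,0,0.22]}

```text
t: 14.3
ee_pos: [548.5, -83.0, 293.1]
orientation: [-2.08, -2.353, 0.001]
ft_force: [-0.2, -0.3, 0.4]
width: 26.1
```

```bash
python3 -c "
from h import *
st()"
```

```text
{'t': np.float64(14.3), 'qpos': array([-0.172,  0.477,  1.859, -0.   ,  0.807, -0.295]), 'ee_pos': array([548.471, -82.986, 293.135]), 'orientation': array([-2.080e+00, -2.353e+00,  1.000e-03]), 'ft_force': array([-0.235, -0.328,  0.356]), 'width': np.float64(26.076)}
```

Request:
send_rows:
  commands:
    - {"translation": [-0.05,-0.1,0],"twist": [0,0,0]}
    - {"translation": [-0.1,-0.2,0],"twist": [0,0,0]}
    - {"translation": [-0.15,-0.3,0],"twist": [0,0,0]}
    - {"translation": [-0.2,-0.4,0],"twist": [0,0,0]}
    - {"translation": [-0.25,-0.5,0],"twist": [0,0,0]}
    - {"translation": [-0.3,-0.6,0],"twist": [0,0,0]}
    - {"translation": [-0.35,-0.7,0],"twist": [0,0,0]}
    - {"translation": [-0.4,-0.8,0],"twist": [0,0,0]}
    - {"translation": [-0.45,-0.9,0],"twist": [0,0,0]}
    - {"translation": [-0.5,-1,0],"twist": [0,0,0]}
  grip: -0.14

```text
t: 15.3
ee_pos: [499.6, -182.5, 293.7]
orientation: [-2.081, -2.354, 0.0]
ft_force: [0.5, -0.4, -0.2]
width: 50.1
```

Request:
send_rows:
  commands:
    - {"translation": [-0.06,-0.1,0],"twist": [0,0,0]}
    - {"translation": [-0.12,-0.2,0],"twist": [0,0,0]}
    - {"translation": [-0.18,-0.3,0],"twist": [0,0,0]}
    - {"translation": [-0.24,-0.42,-0.1],"twist": [0,0,0]}
    - {"translation": [-0.29,-0.5,-0.2],"twist": [0,0,0]}
    - {"translation": [-0.29,-0.54,-0.3],"twist": [0,0,0]}
    - {"translation": [-0.29,-0.54,-0.4],"twist": [0,0,0]}
    - {"translation": [-0.29,-0.54,-0.5],"twist": [0,0,0]}
    - {"translation": [-0.29,-0.54,-0.6],"twist": [0,0,0]}
    - {"translation": [-0.29,-0.54,-0.6],"twist": [0,0,0]}

```text
t: 16.3
ee_pos: [470.7, -235.1, 232.0]
orientation: [-2.078, -2.352, 0.001]
ft_force: [0.6, -0.4, -0.6]
width: 50.3
```

Request:
send_rows:
  commands:
    - {"translation": [0,0,-0.06],"twist": [0,0,0]}
    - {"translation": [0,0,-0.12],"twist": [0,0,0]}
    - {"translation": [0,0,-0.18],"twist": [0,0,0]}
    - {"translation": [0,0,-0.24],"twist": [0,0,0]}
    - {"translation": [0,0,-0.3],"twist": [0,0,0]}
    - {"translation": [0,0,-0.36],"twist": [0,0,0]}
    - {"translation": [0,0,-0.42],"twist": [0,0,0]}
    - {"translation": [0,0,-0.46],"twist": [0,0,0]}
    - {"translation": [0,0,-0.47],"twist": [0,0,0]}
    - {"translation": [0,0,-0.47],"twist": [0,0,0]}

```text
t: 17.3
ee_pos: [471.0, -235.7, 186.5]
orientation: [-2.081, -2.354, 0.0]
ft_force: [-0.5, 0.7, -0.0]
width: 50.1
```

Request:
send_rows:
  commands:
    - {"translation": [0,0,0],"twist": [0,0,0]}
    - {"translation": [0,0,0],"twist": [0,0,0]}
    - {"translation": [0,0,0],"twist": [0,0,0]}
    - {"translation": [0,0,0],"twist": [0,0,0]}
    - {"translation": [0,0,0],"twist": [0,0,0]}
    - {"translation": [0,0,0],"twist": [0,0,0]}
    - {"translation": [0,0,0],"twist": [0,0,0]}
    - {"translation": [0,0,0],"twist": [0,0,0]}
    - {"translation": [0,0,0],"twist": [0,0,0]}
    - {"translation": [0,0,0],"twist": [0,0,0]}
  grip: 1

```text
t: 18.3
ee_pos: [471.1, -235.7, 186.8]
orientation: [2.081, 2.354, 0.0]
ft_force: [-0.1, 1.3, 1.7]
width: 14.1
```

Request:
send_rows:
  commands:
    - {"translation": [0,0,0.05],"twist": [0,0,0]}
    - {"translation": [0,0,0.1],"twist": [0,0,0]}
    - {"translation": [0,0,0.2],"twist": [0,0,0]}
    - {"translation": [0,0,0.3],"twist": [0,0,0]}
    - {"translation": [0,0,0.4],"twist": [0,0,0]}
    - {"translation": [0,0,0.5],"twist": [0,0,0]}
    - {"translation": [0,0,0.6],"twist": [0,0,0]}
    - {"translation": [0,0,0.7],"twist": [0,0,0]}
    - {"translation": [0,0,0.85],"twist": [0,0,0]}
    - {"translation": [0,0,1],"twist": [0,0,0]}

```text
t: 19.3
ee_pos: [470.9, -235.6, 287.6]
orientation: [-2.08, -2.354, 0.0]
ft_force: [0.8, 0.3, -2.9]
width: 13.9
```

```bash
python3 -c "
from h import *
st()"
```

```text
{'t': np.float64(19.3), 'qpos': array([-0.487,  0.453,  1.923, -0.   ,  0.765, -0.61 ]), 'ee_pos': array([ 470.891, -235.604,  287.578]), 'orientation': array([-2.08 , -2.354,  0.   ]), 'ft_force': array([ 0.766,  0.302, -2.872]), 'width': np.float64(13.915)}
```

Request:
send_rows:
  commands:
    - {"translation": [0.04,0.1,0],"twist": [0,0,-0.02]}
    - {"translation": [0.08,0.2,0],"twist": [0,0,-0.05]}
    - {"translation": [0.12,0.3,0],"twist": [0,0,-0.08]}
    - {"translation": [0.16,0.4,0],"twist": [0,0,-0.11]}
    - {"translation": [0.2,0.5,0],"twist": [0,0,-0.14]}
    - {"translation": [0.24,0.6,0],"twist": [0,0,-0.16]}
    - {"translation": [0.28,0.7,0],"twist": [0,0,-0.18]}
    - {"translation": [0.32,0.8,0],"twist": [0,0,-0.2]}
    - {"translation": [0.36,0.9,0],"twist": [0,0,-0.22]}
    - {"translation": [0.4,1,0],"twist": [0,0,-0.22]}

```text
t: 20.3
ee_pos: [511.1, -135.2, 287.1]
orientation: [2.207, 2.236, 0.0]
ft_force: [-0.5, 0.7, -3.7]
width: 13.8
```

Request:
send_rows:
  commands:
    - {"translation": [0.04,0.1,0],"twist": [0,0,0]}
    - {"translation": [0.08,0.2,0],"twist": [0,0,0]}
    - {"translation": [0.12,0.3,0],"twist": [0,0,0]}
    - {"translation": [0.16,0.4,0],"twist": [0,0,0]}
    - {"translation": [0.2,0.5,0],"twist": [0,0,0]}
    - {"translation": [0.24,0.6,0],"twist": [0,0,0]}
    - {"translation": [0.28,0.7,0],"twist": [0,0,0]}
    - {"translation": [0.32,0.8,0],"twist": [0,0,0]}
    - {"translation": [0.36,0.9,0],"twist": [0,0,0]}
    - {"translation": [0.4,1,0],"twist": [0,0,0]}

```text
t: 21.3
ee_pos: [551.4, -34.8, 286.7]
orientation: [-2.207, -2.236, 0.0]
ft_force: [0.3, 1.3, -2.5]
width: 13.7
```

Request:
send_rows:
  commands:
    - {"translation": [0.04,0.1,0],"twist": [0,0,0]}
    - {"translation": [0.08,0.2,0],"twist": [0,0,0]}
    - {"translation": [0.12,0.3,0],"twist": [0,0,0]}
    - {"translation": [0.15,0.4,0],"twist": [0,0,0]}
    - {"translation": [0.15,0.48,0],"twist": [0,0,0]}
    - {"translation": [0.15,0.53,0],"twist": [0,0,0]}
    - {"translation": [0.15,0.53,-0.1],"twist": [0,0,0]}
    - {"translation": [0.15,0.53,-0.2],"twist": [0,0,0]}
    - {"translation": [0.15,0.53,-0.3],"twist": [0,0,0]}
    - {"translation": [0.15,0.53,-0.4],"twist": [0,0,0]}

```text
t: 22.3
ee_pos: [565.8, 17.0, 245.4]
orientation: [-2.207, -2.235, 0.001]
ft_force: [0.6, -0.5, -2.9]
width: 13.9
```

Request:
send_rows:
  commands:
    - {"translation": [0,0,-0.03],"twist": [0,0,0]}
    - {"translation": [0,0,-0.06],"twist": [0,0,0]}
    - {"translation": [0,0,-0.09],"twist": [0,0,0]}
    - {"translation": [0,0,-0.12],"twist": [0,0,0]}
    - {"translation": [0,0,-0.15],"twist": [0,0,0]}
    - {"translation": [0,0,-0.165],"twist": [0,0,0]}
    - {"translation": [0,0,-0.175],"twist": [0,0,0]}
    - {"translation": [0,0,-0.18],"twist": [0,0,0]}
    - {"translation": [0,0,-0.18],"twist": [0,0,0]}
    - {"translation": [0,0,-0.18],"twist": [0,0,0]}

```text
t: 23.3
ee_pos: [566.1, 17.3, 228.8]
orientation: [2.207, 2.236, 0.0]
ft_force: [-0.3, 0.7, -2.3]
width: 14.0
```

Request:
send_rows:
  commands:
    - {"translation": [0,0,0],"twist": [0,0,0]}
    - {"translation": [0,0,0],"twist": [0,0,0]}
    - {"translation": [0,0,0],"twist": [0,0,0]}
    - {"translation": [0,0,0],"twist": [0,0,0]}
    - {"translation": [0,0,0],"twist": [0,0,0]}
    - {"translation": [0,0,0.02],"twist": [0,0,0]}
    - {"translation": [0,0,0.06],"twist": [0,0,0]}
    - {"translation": [0,0,0.12],"twist": [0,0,0]}
    - {"translation": [0,0,0.2],"twist": [0,0,0]}
    - {"translation": [0,0,0.3],"twist": [0,0,0]}
  grip: 0.45

```text
t: 24.3
ee_pos: [566.0, 17.3, 259.4]
orientation: [-2.207, -2.236, 0.0]
ft_force: [0.3, 0.5, -0.6]
width: 24.1
```

Request:
send_rows:
  commands:
    - {"translation": [0,0,0.1],"twist": [0,0,0]}
    - {"translation": [0,0,0.2],"twist": [0,0,0]}
    - {"translation": [0,0,0.3],"twist": [0,0,0]}
    - {"translation": [0,0.1,0.35],"twist": [0,0,0]}
    - {"translation": [0,0.2,0.35],"twist": [0,0,0]}
    - {"translation": [0,0.3,0.35],"twist": [0,0,0.05]}
    - {"translation": [0,0.4,0.35],"twist": [0,0,0.1]}
    - {"translation": [0.03,0.5,0.35],"twist": [0,0,0.15]}
    - {"translation": [0.06,0.6,0.35],"twist": [0,0,0.18]}
    - {"translation": [0.1,0.7,0.35],"twist": [0,0,0.21]}

```text
t: 25.3
ee_pos: [576.3, 88.3, 293.4]
orientation: [-2.085, -2.35, 0.001]
ft_force: [-0.6, 0.6, -0.2]
width: 24.2
```

Request:
send_rows:
  commands:
    - {"translation": [0.03,0.1,0],"twist": [0,0,0.02]}
    - {"translation": [0.06,0.2,0],"twist": [0,0,0.04]}
    - {"translation": [0.09,0.3,0],"twist": [0,0,0.06]}
    - {"translation": [0.12,0.4,0],"twist": [0,0,0.08]}
    - {"translation": [0.15,0.5,0],"twist": [0,0,0.1]}
    - {"translation": [0.18,0.6,0],"twist": [0,0,0.12]}
    - {"translation": [0.21,0.7,0],"twist": [0,0,0.14]}
    - {"translation": [0.25,0.8,0],"twist": [0,0,0.16]}
    - {"translation": [0.3,0.9,0],"twist": [0,0,0.18]}
    - {"translation": [0.35,1,0],"twist": [0,0,0.2]}
  grip: -0.36

```text
t: 26.3
ee_pos: [611.5, 188.2, 293.7]
orientation: [1.966, 2.451, 0.0]
ft_force: [0.2, 0.1, 0.1]
width: 59.8
```

Request:
send_rows:
  commands:
    - {"translation": [0,0.1,0],"twist": [0,0,0]}
    - {"translation": [0,0.2,0],"twist": [0,0,0]}
    - {"translation": [0,0.3,0],"twist": [0,0,0]}
    - {"translation": [0,0.4,0],"twist": [0,0,0]}
    - {"translation": [0,0.5,-0.1],"twist": [0,0,0]}
    - {"translation": [0,0.56,-0.2],"twist": [0,0,0]}
    - {"translation": [0,0.61,-0.3],"twist": [0,0,0]}
    - {"translation": [0,0.61,-0.4],"twist": [0,0,0]}
    - {"translation": [0,0.61,-0.5],"twist": [0,0,0]}
    - {"translation": [0,0.61,-0.5],"twist": [0,0,0]}

```text
t: 27.3
ee_pos: [610.4, 247.7, 241.5]
orientation: [-1.966, -2.448, 0.005]
ft_force: [-0.2, -0.1, 0.1]
width: 59.3
```

```bash
python3 -c "
from h import *
for n in('top','scene'): d=snap(n,n+'3.png')
st()
a=load('top3.png')['img'][110:250,270:380,::-1];b=load('scene3.png')['img'][110:250,240:380,::-1]
cv2.imwrite('pics/c5.png',np.hstack([cv2.resize(a,(400,509),interpolation=3),cv2.resize(b,(400,509),interpolation=3)]))
"
```

```text
{'t': np.float64(27.4), 'qpos': array([ 0.367,  0.673,  1.631, -0.   ,  0.839,  0.15 ]), 'ee_pos': array([611.05 , 247.951, 243.233]), 'orientation': array([-1.967e+00, -2.449e+00,  1.000e-03]), 'ft_force': array([ 0.462, -0.715, -0.484]), 'width': np.float64(59.596)}
```

View pics/c5.png

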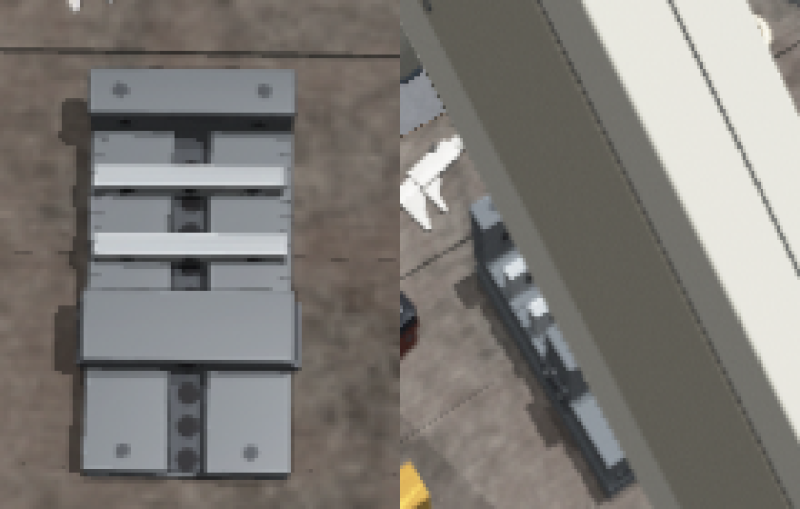

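Top crop: both parallels stand on the bed across the slot at (190,178) and (190,246), parallel to the jaws and centred. Step 1 looks met, so I grip the far blank.

Request:
send_rows:
  commands:
    - {"translation": [0,0,-0.08],"twist": [0,0,0]}
    - {"translation": [0,0,-0.16],"twist": [0,0,0]}
    - {"translation": [0,0,-0.24],"twist": [0,0,0]}
    - {"translation": [0,0,-0.32],"twist": [0,0,0]}
    - {"translation": [0,0,-0.4],"twist": [0,0,0]}
    - {"translation": [0,0,-0.46],"twist": [0,0,0]}
    - {"translation": [0,0,-0.52],"twist": [0,0,0]}
    - {"translation": [0,0,-0.56],"twist": [0,0,0]}
    - {"translation": [0,0,-0.57],"twist": [0,0,0]}
    - {"translation": [0,0,-0.57],"twist": [0,0,0]}

```text
t: 28.4
ee_pos: [611.0, 248.3, 186.6]
orientation: [-1.967, -2.45, 0.0]
ft_force: [-0.5, 0.3, 0.4]
width: 59.8
```

Request:
send_rows:
  commands:
    - {"translation": [0,0,0],"twist": [0,0,0]}
    - {"translation": [0,0,0],"twist": [0,0,0]}
    - {"translation": [0,0,0],"twist": [0,0,0]}
    - {"translation": [0,0,0],"twist": [0,0,0]}
    - {"translation": [0,0,0],"twist": [0,0,0]}
    - {"translation": [0,0,0],"twist": [0,0,0]}
    - {"translation": [0,0,0],"twist": [0,0,0]}
    - {"translation": [0,0,0],"twist": [0,0,0]}
    - {"translation": [0,0,0],"twist": [0,0,0]}
    - {"translation": [0,0,0],"twist": [0,0,0]}
  grip: 1

```text
t: 29.4
ee_pos: [611.1, 248.4, 186.9]
orientation: [1.966, 2.45, 0.0]
ft_force: [-0.8, -0.6, 4.7]
width: 35.6
```

Request:
send_rows:
  commands:
    - {"translation": [0,0,0.05],"twist": [0,0,0]}
    - {"translation": [0,0,0.1],"twist": [0,0,0]}
    - {"translation": [0,0,0.2],"twist": [0,0,0]}
    - {"translation": [0,0,0.3],"twist": [0,0,0]}
    - {"translation": [0,0,0.4],"twist": [0,0,0]}
    - {"translation": [0,0,0.5],"twist": [0,0,0]}
    - {"translation": [0,0,0.6],"twist": [0,0,0]}
    - {"translation": [0,0,0.7],"twist": [0,0,0]}
    - {"translation": [0,0,0.85],"twist": [0,0,0]}
    - {"translation": [0,0,1],"twist": [0,0,0]}

```text
t: 30.4
ee_pos: [611.0, 248.3, 287.9]
orientation: [-1.967, -2.45, 0.0]
ft_force: [-0.3, 0.3, -2.6]
width: 36.0
```

```bash
python3 -c "
from meas import *
st()
d=load('top3.png')
c=np.array([[91,70],[294,70],[90,114],[294,114],[83,291],[296,291],[80,361],[298,363],[83,473],[292,473]])
px=(c+.5)/np.array([400/110,509/140])-.5+[270,110]
src=open('m1.py').read(); i0=src.index('def model'); i1=src.index('r=least'); exec(src[i0:i1])
r=least_squares(lambda p:(proj(d,model(p))-px).ravel(),[500,0,0,3],x_scale=[10,10,.1,5]); print(r.x.round(3),abs(r.fun).max())
for t in(185,200,215): print(blob(d,(290,150,355,164),66,t),blob(d,(290,166,355,182),66,t))
"
```

```text
{'t': np.float64(30.4), 'qpos': array([0.368, 0.611, 1.618, 0.   , 0.913, 0.15 ]), 'ee_pos': array([610.989, 248.288, 287.872]), 'orientation': array([-1.967, -2.45 ,  0.   ]), 'ft_force': array([-0.328,  0.287, -2.615]), 'width': np.float64(35.964)}
[5.49516e+02 1.69380e+01 1.20000e-02 3.38300e+00] 0.7614684980055699
[610.3  19.3 118.5  12.1 -88.7] [566.3  17.1 119.4  13.  -89. ]
[607.5  19.6 117.1   5.6 -88.9] [565.   17.  118.5   9.6 -88.8]
[ 6.059e+02  4.400e+00  7.990e+01  6.000e-01 -8.890e+01] [561.3  13.9 111.4   1.5 -88.8]
```

Request:
send_rows:
  commands:
    - {"translation": [0,-0.06,0],"twist": [0,0,0.09]}
    - {"translation": [0,-0.12,0],"twist": [0,0,0.18]}
    - {"translation": [0,-0.18,0],"twist": [0,0,0.27]}
    - {"translation": [0,-0.24,0],"twist": [0,0,0.36]}
    - {"translation": [0,-0.3,0],"twist": [0,0,0.45]}
    - {"translation": [0,-0.36,0],"twist": [0,0,0.54]}
    - {"translation": [0,-0.42,0],"twist": [0,0,0.63]}
    - {"translation": [0,-0.48,0],"twist": [0,0,0.72]}
    - {"translation": [0,-0.54,0],"twist": [0,0,0.81]}
    - {"translation": [0,-0.6,0],"twist": [0,0,0.91]}

```text
t: 31.4
ee_pos: [611.1, 188.1, 287.7]
orientation: [1.36, 2.831, 0.001]
ft_force: [-0.3, 0.7, -2.7]
width: 35.8
```

Request:
send_rows:
  commands:
    - {"translation": [0,-0.09,0],"twist": [0,0,0.09]}
    - {"translation": [0,-0.18,0],"twist": [0,0,0.18]}
    - {"translation": [0,-0.27,0],"twist": [0,0,0.27]}
    - {"translation": [0,-0.36,0],"twist": [0,0,0.36]}
    - {"translation": [0,-0.45,0],"twist": [0,0,0.45]}
    - {"translation": [0,-0.54,0],"twist": [0,0,0.54]}
    - {"translation": [0,-0.63,0],"twist": [0,0,0.63]}
    - {"translation": [0,-0.72,0],"twist": [0,0,0.72]}
    - {"translation": [0,-0.81,0],"twist": [0,0,0.81]}
    - {"translation": [0,-0.9,0],"twist": [0,0,0.91]}

```text
t: 32.4
ee_pos: [611.2, 98.0, 287.7]
orientation: [0.687, 3.065, 0.0]
ft_force: [-0.8, -0.0, -2.9]
width: 36.0
```

Request:
send_rows:
  commands:
    - {"translation": [-0.02,-0.05,0],"twist": [0,0,0.1]}
    - {"translation": [-0.04,-0.1,0],"twist": [0,0,0.2]}
    - {"translation": [-0.06,-0.16,0],"twist": [0,0,0.3]}
    - {"translation": [-0.08,-0.22,0],"twist": [0,0,0.4]}
    - {"translation": [-0.1,-0.28,0],"twist": [0,0,0.5]}
    - {"translation": [-0.12,-0.34,0],"twist": [0,0,0.6]}
    - {"translation": [-0.14,-0.4,0],"twist": [0,0,0.7]}
    - {"translation": [-0.16,-0.46,0],"twist": [0,0,0.8]}
    - {"translation": [-0.16,-0.49,0],"twist": [0,0,0.91]}
    - {"translation": [-0.16,-0.49,0],"twist": [0,0,0.91]}

```text
t: 33.4
ee_pos: [595.2, 49.0, 287.6]
orientation: [-0.019, 3.141, 0.0]
ft_force: [-0.6, 0.6, -3.2]
width: 35.7
```

Request:
send_rows:
  commands:
    - {"translation": [0,0,-0.05],"twist": [0,0,0]}
    - {"translation": [0,0,-0.1],"twist": [0,0,0]}
    - {"translation": [0,0,-0.15],"twist": [0,0,0]}
    - {"translation": [0,0,-0.2],"twist": [0,0,0]}
    - {"translation": [0,0,-0.25],"twist": [0,0,0]}
    - {"translation": [0,0,-0.28],"twist": [0,0,0]}
    - {"translation": [0,0,-0.28],"twist": [0,0,0]}
    - {"translation": [0,0,-0.28],"twist": [0,0,0]}
    - {"translation": [0,0,-0.28],"twist": [0,0,0]}
    - {"translation": [0,0,-0.28],"twist": [0,0,0]}

```text
t: 34.4
ee_pos: [595.1, 49.3, 258.9]
orientation: [-0.019, 3.141, 0.0]
ft_force: [0.1, 0.5, -1.9]
width: 35.6
```

```bash
python3 -c "
from h import *
st()
d=snap('scene','scene4.png')
cv2.imwrite('pics/c6.png',cv2.resize(d['img'][110:250,240:380,::-1],(560,560),interpolation=3))
"
```

```text
{'t': np.float64(34.4), 'qpos': array([ 0.063,  0.579,  1.775,  0.   ,  0.787, -1.52 ]), 'ee_pos': array([595.145,  49.32 , 258.94 ]), 'orientation': array([-0.019,  3.141,  0.   ]), 'ft_force': array([ 0.143,  0.528, -1.88 ]), 'width': np.float64(35.636)}
```

View pics/c6.png

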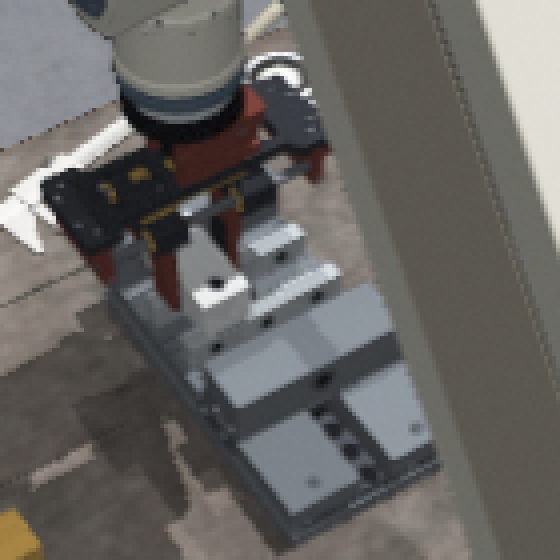

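Blank A hangs squarely over both parallels on the +y side (crop (220,300)). I lower the last 6 mm and release.

Request:
send_rows:
  commands:
    - {"translation": [0,0,-0.01],"twist": [0,0,0]}
    - {"translation": [0,0,-0.02],"twist": [0,0,0]}
    - {"translation": [0,0,-0.03],"twist": [0,0,0]}
    - {"translation": [0,0,-0.04],"twist": [0,0,0]}
    - {"translation": [0,0,-0.05],"twist": [0,0,0]}
    - {"translation": [0,0,-0.055],"twist": [0,0,0]}
    - {"translation": [0,0,-0.06],"twist": [0,0,0]}
    - {"translation": [0,0,-0.06],"twist": [0,0,0]}
    - {"translation": [0,0,-0.06],"twist": [0,0,0]}
    - {"translation": [0,0,-0.06],"twist": [0,0,0]}

```text
t: 35.45
ee_pos: [595.1, 49.3, 252.9]
orientation: [-0.019, 3.141, 0.0]
ft_force: [-0.6, -1.0, 1.6]
width: 36.1
```

Request:
send_rows:
  commands:
    - {"translation": [0,0,0],"twist": [0,0,0]}
    - {"translation": [0,0,0],"twist": [0,0,0]}
    - {"translation": [0,0,0],"twist": [0,0,0]}
    - {"translation": [0,0,0],"twist": [0,0,0]}
    - {"translation": [0,0,0],"twist": [0,0,0]}
    - {"translation": [0,0,0.02],"twist": [0,0,0]}
    - {"translation": [0,0,0.06],"twist": [0,0,0]}
    - {"translation": [0,0,0.12],"twist": [0,0,0]}
    - {"translation": [0,0,0.2],"twist": [0,0,0]}
    - {"translation": [0,0,0.3],"twist": [0,0,0]}
  grip: -0.05

```text
t: 36.45
ee_pos: [595.0, 49.3, 283.4]
orientation: [0.019, -3.141, 0.0]
ft_force: [0.2, -0.2, 0.9]
width: 45.7
```

```bash
python3 -c "
from h import *
st()"
```

```text
{'t': np.float64(36.45), 'qpos': array([ 0.063,  0.542,  1.767,  0.   ,  0.832, -1.52 ]), 'ee_pos': array([594.993,  49.311, 283.414]), 'orientation': array([ 0.019, -3.141,  0.   ]), 'ft_force': array([ 0.202, -0.216,  0.919]), 'width': np.float64(45.732)}
```

Request:
send_rows:
  commands:
    - {"translation": [0,0,0.08],"twist": [0,0,0]}
    - {"translation": [0,0.03,0.15],"twist": [0,0,-0.05]}
    - {"translation": [0,0.1,0.15],"twist": [0,0,-0.15]}
    - {"translation": [0,0.2,0.15],"twist": [0,0,-0.26]}
    - {"translation": [0,0.3,0.15],"twist": [0,0,-0.37]}
    - {"translation": [0,0.4,0.15],"twist": [0,0,-0.48]}
    - {"translation": [0,0.5,0.15],"twist": [0,0,-0.59]}
    - {"translation": [0,0.6,0.15],"twist": [0,0,-0.7]}
    - {"translation": [0,0.66,0.15],"twist": [0,0,-0.81]}
    - {"translation": [0,0.7,0.15],"twist": [0,0,-0.93]}

```text
t: 37.45
ee_pos: [595.1, 119.9, 298.4]
orientation: [0.708, 3.06, 0.0]
ft_force: [-0.5, -0.4, 0.3]
width: 45.6
```

Request:
send_rows:
  commands:
    - {"translation": [-0.09,0.1,0],"twist": [0,0,-0.09]}
    - {"translation": [-0.18,0.2,0],"twist": [0,0,-0.18]}
    - {"translation": [-0.27,0.3,0],"twist": [0,0,-0.27]}
    - {"translation": [-0.36,0.4,0],"twist": [0,0,-0.37]}
    - {"translation": [-0.45,0.5,0],"twist": [0,0,-0.46]}
    - {"translation": [-0.54,0.6,0],"twist": [0,0,-0.56]}
    - {"translation": [-0.63,0.7,0],"twist": [0,0,-0.66]}
    - {"translation": [-0.72,0.8,0],"twist": [0,0,-0.75]}
    - {"translation": [-0.81,0.9,0],"twist": [0,0,-0.85]}
    - {"translation": [-0.9,1,0],"twist": [0,0,-0.94]}
  grip: -0.36

```text
t: 38.45
ee_pos: [504.7, 219.7, 298.4]
orientation: [1.401, 2.811, 0.001]
ft_force: [-0.4, -0.7, -0.4]
width: 59.4
```

Request:
send_rows:
  commands:
    - {"translation": [-0.1,0.06,0],"twist": [0,0,-0.1]}
    - {"translation": [-0.2,0.12,0],"twist": [0,0,-0.2]}
    - {"translation": [-0.3,0.18,0],"twist": [0,0,-0.3]}
    - {"translation": [-0.42,0.24,0],"twist": [0,0,-0.42]}
    - {"translation": [-0.54,0.3,0],"twist": [0,0,-0.54]}
    - {"translation": [-0.66,0.36,-0.1],"twist": [0,0,-0.66]}
    - {"translation": [-0.78,0.42,-0.25],"twist": [0,0,-0.78]}
    - {"translation": [-0.9,0.42,-0.4],"twist": [0,0,-0.88]}
    - {"translation": [-0.98,0.42,-0.55],"twist": [0,0,-0.93]}
    - {"translation": [-0.98,0.42,-0.6],"twist": [0,0,-0.93]}

```text
t: 39.45
ee_pos: [405.9, 261.1, 237.1]
orientation: [-2.008, -2.415, 0.003]
ft_force: [0.6, 0.6, 0.2]
width: 59.7
```

```bash
python3 -c "
from meas import *
for n in('top','scene'): d=snap(n,n+'5.png')
st()
d=load('top5.png')
for t in(185,200): print(blob(d,(295,140,325,185),98,t))
a=load('top5.png')['img'][110:250,270:380,::-1];b=load('scene5.png')['img'][130:310,200:360,::-1]
cv2.imwrite('pics/c7.png',np.hstack([cv2.resize(a,(393,500),interpolation=3),cv2.resize(b,(400,500),interpolation=3)]))
"
```

```text
{'t': np.float64(39.55), 'qpos': array([ 0.546,  0.498,  2.032, -0.   ,  0.611,  0.362]), 'ee_pos': array([407.234, 261.415, 237.678]), 'orientation': array([-2.008e+00, -2.416e+00,  1.000e-03]), 'ft_force': array([ 0.236, -0.822, -0.634]), 'width': np.float64(59.862)}
[5.954e+02 3.990e+01 7.910e+01 5.550e+01 5.000e-01]
[595.3  49.5  78.5  35.8   0.7]
```

View pics/c7.png

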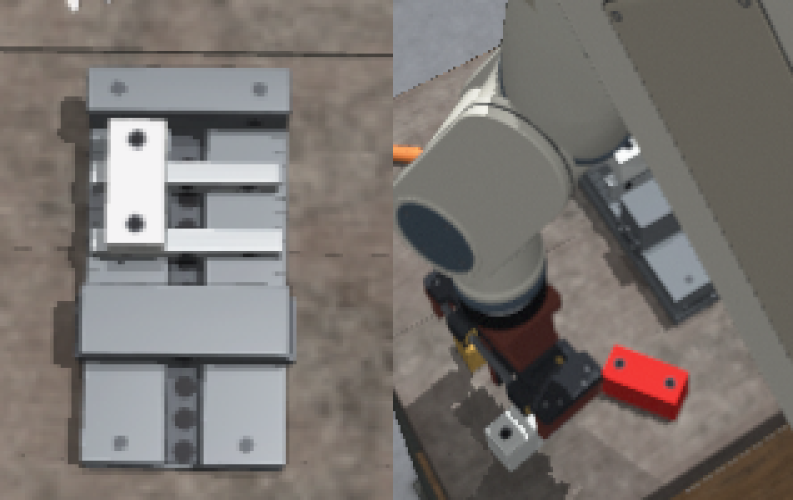

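A sits at (595.3, 49.5), 0.7° from square, as intended. In the top crop it lies at (137,180) across both parallels. Blank B is next.

Request:
send_rows:
  commands:
    - {"translation": [0,0,-0.08],"twist": [0,0,0]}
    - {"translation": [0,0,-0.16],"twist": [0,0,0]}
    - {"translation": [0,0,-0.24],"twist": [0,0,0]}
    - {"translation": [0,0,-0.3],"twist": [0,0,0]}
    - {"translation": [0,0,-0.36],"twist": [0,0,0]}
    - {"translation": [0,0,-0.42],"twist": [0,0,0]}
    - {"translation": [0,0,-0.48],"twist": [0,0,0]}
    - {"translation": [0,0,-0.5],"twist": [0,0,0]}
    - {"translation": [0,0,-0.51],"twist": [0,0,0]}
    - {"translation": [0,0,-0.51],"twist": [0,0,0]}

```text
t: 40.55
ee_pos: [407.1, 261.3, 186.6]
orientation: [2.009, 2.415, 0.0]
ft_force: [-0.6, -0.0, 0.7]
width: 59.5
```

Request:
send_rows:
  commands:
    - {"translation": [0,0,0],"twist": [0,0,0]}
    - {"translation": [0,0,0],"twist": [0,0,0]}
    - {"translation": [0,0,0],"twist": [0,0,0]}
    - {"translation": [0,0,0],"twist": [0,0,0]}
    - {"translation": [0,0,0],"twist": [0,0,0]}
    - {"translation": [0,0,0],"twist": [0,0,0]}
    - {"translation": [0,0,0],"twist": [0,0,0]}
    - {"translation": [0,0,0],"twist": [0,0,0]}
    - {"translation": [0,0,0],"twist": [0,0,0]}
    - {"translation": [0,0,0],"twist": [0,0,0]}
  grip: 1

```text
t: 41.55
ee_pos: [407.1, 261.3, 186.8]
orientation: [2.009, 2.415, 0.0]
ft_force: [-0.1, -0.2, 5.0]
width: 36.0
```

Request:
send_rows:
  commands:
    - {"translation": [0,0,0.05],"twist": [0,0,0]}
    - {"translation": [0,0,0.1],"twist": [0,0,0]}
    - {"translation": [0,0,0.2],"twist": [0,0,0]}
    - {"translation": [0,0,0.3],"twist": [0,0,0]}
    - {"translation": [0,0,0.4],"twist": [0,0,0]}
    - {"translation": [0,0,0.5],"twist": [0,0,0]}
    - {"translation": [0,0,0.6],"twist": [0,0,0]}
    - {"translation": [0,0,0.7],"twist": [0,0,0]}
    - {"translation": [0,0,0.85],"twist": [0,0,0]}
    - {"translation": [0,0,1],"twist": [0,0,0]}

```text
t: 42.55
ee_pos: [406.9, 261.2, 287.6]
orientation: [-2.009, -2.415, 0.0]
ft_force: [0.8, 0.4, -2.7]
width: 35.7
```

Request:
send_rows:
  commands:
    - {"translation": [0.05,-0.05,0.1],"twist": [0,0,0.09]}
    - {"translation": [0.1,-0.1,0.2],"twist": [0,0,0.18]}
    - {"translation": [0.2,-0.2,0.3],"twist": [0,0,0.27]}
    - {"translation": [0.3,-0.3,0.4],"twist": [0,0,0.36]}
    - {"translation": [0.4,-0.4,0.4],"twist": [0,0,0.45]}
    - {"translation": [0.5,-0.5,0.4],"twist": [0,0,0.55]}
    - {"translation": [0.6,-0.6,0.4],"twist": [0,0,0.64]}
    - {"translation": [0.7,-0.7,0.4],"twist": [0,0,0.74]}
    - {"translation": [0.8,-0.8,0.4],"twist": [0,0,0.84]}
    - {"translation": [0.9,-0.9,0.4],"twist": [0,0,0.93]}

```text
t: 43.55
ee_pos: [497.2, 170.8, 327.1]
orientation: [-1.396, -2.814, 0.0]
ft_force: [0.2, 0.9, -1.9]
width: 36.1
```

Request:
send_rows:
  commands:
    - {"translation": [0.1,-0.1,0],"twist": [0,0,0.09]}
    - {"translation": [0.2,-0.2,0],"twist": [0,0,0.18]}
    - {"translation": [0.3,-0.3,0],"twist": [0,0,0.27]}
    - {"translation": [0.4,-0.4,0],"twist": [0,0,0.36]}
    - {"translation": [0.5,-0.5,0],"twist": [0,0,0.45]}
    - {"translation": [0.6,-0.6,0],"twist": [0,0,0.55]}
    - {"translation": [0.7,-0.7,0],"twist": [0,0,0.64]}
    - {"translation": [0.8,-0.8,0],"twist": [0,0,0.74]}
    - {"translation": [0.9,-0.9,0],"twist": [0,0,0.84]}
    - {"translation": [0.99,-1,0],"twist": [0,0,0.93]}

```text
t: 44.55
ee_pos: [596.2, 70.8, 327.1]
orientation: [-0.71, -3.06, 0.0]
ft_force: [-0.1, 0.3, -0.9]
width: 36.1
```

Request:
send_rows:
  commands:
    - {"translation": [0,-0.08,0],"twist": [0,0,0.1]}
    - {"translation": [0,-0.17,0],"twist": [0,0,0.2]}
    - {"translation": [0,-0.26,0],"twist": [0,0,0.3]}
    - {"translation": [0,-0.35,0],"twist": [0,0,0.4]}
    - {"translation": [0,-0.44,0],"twist": [0,0,0.5]}
    - {"translation": [0,-0.53,0],"twist": [0,0,0.6]}
    - {"translation": [0,-0.62,0],"twist": [0,0,0.7]}
    - {"translation": [0,-0.72,0],"twist": [0,0,0.82]}
    - {"translation": [0,-0.8,0],"twist": [0,0,0.94]}
    - {"translation": [0,-0.86,0],"twist": [0,0,0.94]}

```text
t: 45.55
ee_pos: [595.8, -15.2, 327.0]
orientation: [0.02, -3.141, 0.0]
ft_force: [-0.5, -0.2, -1.7]
width: 36.1
```

Request:
send_rows:
  commands:
    - {"translation": [0,0,-0.05],"twist": [0,0,0]}
    - {"translation": [0,0,-0.15],"twist": [0,0,0]}
    - {"translation": [0,0,-0.25],"twist": [0,0,0]}
    - {"translation": [0,0,-0.35],"twist": [0,0,0]}
    - {"translation": [0,0,-0.45],"twist": [0,0,0]}
    - {"translation": [0,0,-0.52],"twist": [0,0,0]}
    - {"translation": [0,0,-0.58],"twist": [0,0,0]}
    - {"translation": [0,0,-0.62],"twist": [0,0,0]}
    - {"translation": [0,0,-0.64],"twist": [0,0,0]}
    - {"translation": [0,0,-0.64],"twist": [0,0,0]}

```text
t: 46.55
ee_pos: [596.0, -14.7, 262.5]
orientation: [0.019, -3.141, -0.0]
ft_force: [-0.5, -0.8, -1.1]
width: 35.9
```

```bash
python3 -c "
from h import *
st()"
```

```text
{'t': np.float64(46.55), 'qpos': array([-0.045,  0.573,  1.776,  0.   ,  0.793, -1.628]), 'ee_pos': array([596.034, -14.711, 262.547]), 'orientation': array([ 0.019, -3.141, -0.   ]), 'ft_force': array([-0.526, -0.836, -1.066]), 'width': np.float64(35.922)}
```

Yaw is 90.7° as for A. I lower 10 mm, release and lift.

Request:
send_rows:
  commands:
    - {"translation": [0,0,-0.02],"twist": [0,0,0]}
    - {"translation": [0,0,-0.04],"twist": [0,0,0]}
    - {"translation": [0,0,-0.06],"twist": [0,0,0]}
    - {"translation": [0,0,-0.075],"twist": [0,0,0]}
    - {"translation": [0,0,-0.085],"twist": [0,0,0]}
    - {"translation": [0,0,-0.095],"twist": [0,0,0]}
    - {"translation": [0,0,-0.1],"twist": [0,0,0]}
    - {"translation": [0,0,-0.1],"twist": [0,0,0]}
    - {"translation": [0,0,-0.1],"twist": [0,0,0]}
    - {"translation": [0,0,-0.1],"twist": [0,0,0]}

```text
t: 47.55
ee_pos: [596.1, -14.7, 252.9]
orientation: [-0.019, 3.141, -0.0]
ft_force: [-1.4, -1.0, 0.3]
width: 35.9
```

Request:
send_rows:
  commands:
    - {"translation": [0,0,0],"twist": [0,0,0]}
    - {"translation": [0,0,0],"twist": [0,0,0]}
    - {"translation": [0,0,0],"twist": [0,0,0]}
    - {"translation": [0,0,0],"twist": [0,0,0]}
    - {"translation": [0,0,0],"twist": [0,0,0]}
    - {"translation": [0,0,0.02],"twist": [0,0,0]}
    - {"translation": [0,0,0.06],"twist": [0,0,0]}
    - {"translation": [0,0,0.12],"twist": [0,0,0]}
    - {"translation": [0,0,0.2],"twist": [0,0,0]}
    - {"translation": [0,0,0.3],"twist": [0,0,0]}
  grip: -0.05

```text
t: 48.55
ee_pos: [596.0, -14.7, 283.4]
orientation: [0.019, -3.141, -0.0]
ft_force: [1.0, -0.5, 0.7]
width: 46.3
```

Both blanks are down. I go behind the moving jaw with the fingers shut.

Request:
send_rows:
  commands:
    - {"translation": [0,0,0.08],"twist": [0,0,0]}
    - {"translation": [0,0,0.15],"twist": [0,0,0]}
    - {"translation": [-0.05,0,0.2],"twist": [0,0,0]}
    - {"translation": [-0.15,0,0.2],"twist": [0,0,0]}
    - {"translation": [-0.3,0,0.2],"twist": [0,0,0]}
    - {"translation": [-0.42,0,0.2],"twist": [0,0,0]}
    - {"translation": [-0.54,0,0.2],"twist": [0,0,0]}
    - {"translation": [-0.66,0,0.2],"twist": [0,0,0]}
    - {"translation": [-0.78,0,0.2],"twist": [0,0,0]}
    - {"translation": [-0.9,0,0.2],"twist": [0,0,0]}

```text
t: 49.55
ee_pos: [505.0, -14.7, 302.7]
orientation: [0.019, -3.142, 0.0]
ft_force: [-0.1, 0.9, 0.2]
width: 46.0
```

Request:
send_rows:
  commands:
    - {"translation": [-0.06,0.04,0],"twist": [0,0,0]}
    - {"translation": [-0.12,0.08,0],"twist": [0,0,0]}
    - {"translation": [-0.18,0.12,0],"twist": [0,0,0]}
    - {"translation": [-0.24,0.16,0],"twist": [0,0,0]}
    - {"translation": [-0.3,0.2,0],"twist": [0,0,0]}
    - {"translation": [-0.36,0.24,0],"twist": [0,0,0]}
    - {"translation": [-0.42,0.28,0],"twist": [0,0,0]}
    - {"translation": [-0.48,0.31,0],"twist": [0,0,0]}
    - {"translation": [-0.51,0.31,0],"twist": [0,0,0]}
    - {"translation": [-0.51,0.31,0],"twist": [0,0,0]}
  grip: 1

```text
t: 50.55
ee_pos: [454.6, 16.4, 302.7]
orientation: [0.02, -3.141, 0.0]
ft_force: [0.3, 0.6, 0.2]
width: 0.4
```

```bash
python3 -c "
from meas import *
for n in('top','scene'): d=snap(n,n+'6.png')
st()
a=load('top6.png')['img'][100:250,270:380,::-1];b=load('scene6.png')['img'][110:260,240:380,::-1]
cv2.imwrite('pics/c8.png',np.hstack([cv2.resize(a,(367,500),interpolation=3),cv2.resize(b,(420,500),interpolation=3)]))
"
```

```text
{'t': np.float64(50.65), 'qpos': array([ 0.01 ,  0.342,  2.068, -0.   ,  0.732, -1.573]), 'ee_pos': array([455.191,  16.256, 302.753]), 'orientation': array([-0.019,  3.141, -0.   ]), 'ft_force': array([-0.223,  1.011,  0.695]), 'width': np.float64(0.362)}
```

View pics/c8.png

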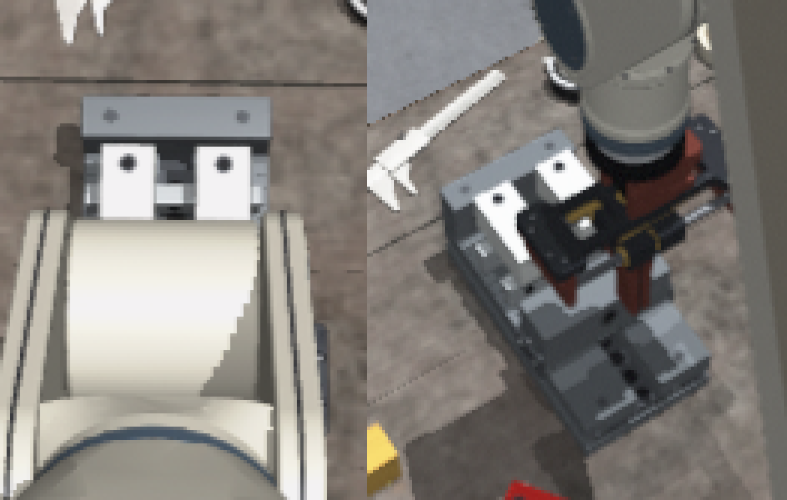

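Both blanks lie square across the parallels (top crop (128,180) and (222,180)), and the shut fingers are behind the jaw. I lower and push along +x.

Request:
send_rows:
  commands:
    - {"translation": [0,0,-0.08],"twist": [0,0,0]}
    - {"translation": [0,0,-0.16],"twist": [0,0,0]}
    - {"translation": [0,0,-0.24],"twist": [0,0,0]}
    - {"translation": [0,0,-0.32],"twist": [0,0,0]}
    - {"translation": [0,0,-0.4],"twist": [0,0,0]}
    - {"translation": [0,0,-0.48],"twist": [0,0,0]}
    - {"translation": [0,0,-0.55],"twist": [0,0,0]}
    - {"translation": [0,0,-0.61],"twist": [0,0,0]}
    - {"translation": [0,0,-0.65],"twist": [0,0,0]}
    - {"translation": [0,0,-0.65],"twist": [0,0,0]}

```text
t: 51.65
ee_pos: [454.9, 16.3, 237.2]
orientation: [0.019, -3.141, -0.0]
ft_force: [0.5, -0.7, 0.4]
width: 0.5
```

Request:
send_rows:
  commands:
    - {"translation": [0.03,0,0],"twist": [0,0,0]}
    - {"translation": [0.06,0,0],"twist": [0,0,0]}
    - {"translation": [0.09,0,0],"twist": [0,0,0]}
    - {"translation": [0.12,0,0],"twist": [0,0,0]}
    - {"translation": [0.15,0,0],"twist": [0,0,0]}
    - {"translation": [0.18,0,0],"twist": [0,0,0]}
    - {"translation": [0.21,0,0],"twist": [0,0,0]}
    - {"translation": [0.24,0,0],"twist": [0,0,0]}
    - {"translation": [0.27,0,0],"twist": [0,0,0]}
    - {"translation": [0.3,0,0],"twist": [0,0,0]}

```text
t: 52.65
ee_pos: [484.3, 16.3, 237.3]
orientation: [0.019, -3.139, -0.0]
ft_force: [-5.3, 0.3, 0.8]
width: 0.4
```

Request:
send_rows:
  commands:
    - {"translation": [0.02,0,0],"twist": [0,0,0]}
    - {"translation": [0.03,0,0],"twist": [0,0,0]}
    - {"translation": [0.05,0,0],"twist": [0,0,0]}
    - {"translation": [0.06,0,0],"twist": [0,0,0]}
    - {"translation": [0.07,0,0],"twist": [0,0,0]}
    - {"translation": [0.08,0,0],"twist": [0,0,0]}
    - {"translation": [0.09,0,0],"twist": [0,0,0]}
    - {"translation": [0.1,0,0],"twist": [0,0,0]}
    - {"translation": [0.11,0,0],"twist": [0,0,0]}
    - {"translation": [0.12,0,0],"twist": [0,0,0]}

```text
t: 53.65
ee_pos: [497.1, 16.3, 237.7]
orientation: [0.019, -3.142, 0.0]
ft_force: [-4.5, 0.1, -2.1]
width: 0.5
```

Request:
send_rows:
  commands:
    - {"translation": [0.01,0,0],"twist": [0,0,0]}
    - {"translation": [0.02,0,0],"twist": [0,0,0]}
    - {"translation": [0.03,0,0],"twist": [0,0,0]}
    - {"translation": [0.04,0,0],"twist": [0,0,0]}
    - {"translation": [0.05,0,0],"twist": [0,0,0]}
    - {"translation": [0.06,0,0],"twist": [0,0,0]}
    - {"translation": [0.07,0,0],"twist": [0,0,0]}
    - {"translation": [0.08,0,0],"twist": [0,0,0]}
    - {"translation": [0.09,0,0],"twist": [0,0,0]}
    - {"translation": [0.09,0,0],"twist": [0,0,0]}

```text
t: 54.65
ee_pos: [506.0, 16.4, 237.7]
orientation: [0.019, -3.141, -0.0]
ft_force: [-5.0, 0.5, -1.5]
width: 0.3
```

```bash
python3 -c "
from meas import *
for n in('top','scene'): d=snap(n,n+'7.png')
st()
a=load('top7.png')['img'][110:180,270:380,::-1];b=load('scene7.png')['img'][110:260,240:380,::-1]
cv2.imwrite('pics/c9.png',np.hstack([cv2.resize(a,(380,500),interpolation=3),cv2.resize(b,(420,500),interpolation=3)]))
"
```

```text
{'t': np.float64(54.75), 'qpos': array([ 0.009,  0.52 ,  1.984,  0.   ,  0.638, -1.574]), 'ee_pos': array([505.959,  16.354, 237.696]), 'orientation': array([ 0.019, -3.141, -0.   ]), 'ft_force': array([-5.101,  0.926, -0.783]), 'width': np.float64(0.088)}
```

View pics/c9.png

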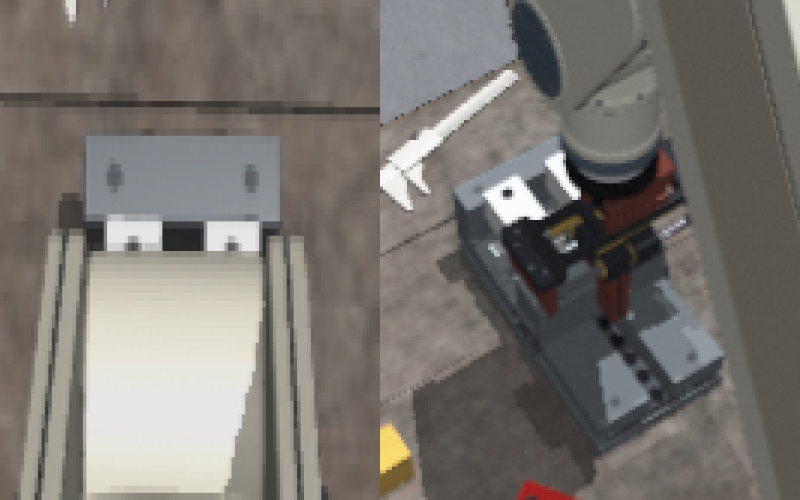

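The blanks are close to the fixed jaw and still square. I advance slowly until the force rises.

Request:
send_rows:
  commands:
    - {"translation": [0.003,0,0],"twist": [0,0,0]}
    - {"translation": [0.006,0,0],"twist": [0,0,0]}
    - {"translation": [0.009,0,0],"twist": [0,0,0]}
    - {"translation": [0.012,0,0],"twist": [0,0,0]}
    - {"translation": [0.015,0,0],"twist": [0,0,0]}
    - {"translation": [0.018,0,0],"twist": [0,0,0]}
    - {"translation": [0.02,0,0],"twist": [0,0,0]}
    - {"translation": [0.02,0,0],"twist": [0,0,0]}
    - {"translation": [0.02,0,0],"twist": [0,0,0]}
    - {"translation": [0.02,0,0],"twist": [0,0,0]}

```text
t: 55.75
ee_pos: [507.8, 16.3, 237.7]
orientation: [0.019, -3.141, -0.0]
ft_force: [-5.2, 0.7, 0.7]
width: 0.5
```

Request:
send_rows:
  commands:
    - {"translation": [0.002,0,0],"twist": [0,0,0]}
    - {"translation": [0.004,0,0],"twist": [0,0,0]}
    - {"translation": [0.006,0,0],"twist": [0,0,0]}
    - {"translation": [0.008,0,0],"twist": [0,0,0]}
    - {"translation": [0.01,0,0],"twist": [0,0,0]}
    - {"translation": [0.01,0,0],"twist": [0,0,0]}
    - {"translation": [0.01,0,0],"twist": [0,0,0]}
    - {"translation": [0.01,0,0],"twist": [0,0,0]}
    - {"translation": [0.01,0,0],"twist": [0,0,0]}
    - {"translation": [0.01,0,0],"twist": [0,0,0]}

```text
t: 56.75
ee_pos: [508.8, 16.3, 237.7]
orientation: [0.019, -3.141, -0.0]
ft_force: [-6.3, -0.2, -0.8]
width: 0.2
```

Request:
send_rows:
  commands:
    - {"translation": [0.002,0,0],"twist": [0,0,0]}
    - {"translation": [0.004,0,0],"twist": [0,0,0]}
    - {"translation": [0.006,0,0],"twist": [0,0,0]}
    - {"translation": [0.008,0,0],"twist": [0,0,0]}
    - {"translation": [0.01,0,0],"twist": [0,0,0]}
    - {"translation": [0.01,0,0],"twist": [0,0,0]}
    - {"translation": [0.01,0,0],"twist": [0,0,0]}
    - {"translation": [0.01,0,0],"twist": [0,0,0]}
    - {"translation": [0.01,0,0],"twist": [0,0,0]}
    - {"translation": [0.01,0,0],"twist": [0,0,0]}

```text
t: 57.75
ee_pos: [509.5, 16.4, 237.7]
orientation: [0.019, -3.14, -0.0]
ft_force: [-7.0, 0.8, 0.7]
width: 0.7
```

Request:
send_rows:
  commands:
    - {"translation": [0.002,0,0],"twist": [0,0,0]}
    - {"translation": [0.004,0,0],"twist": [0,0,0]}
    - {"translation": [0.006,0,0],"twist": [0,0,0]}
    - {"translation": [0.008,0,0],"twist": [0,0,0]}
    - {"translation": [0.01,0,0],"twist": [0,0,0]}
    - {"translation": [0.01,0,0],"twist": [0,0,0]}
    - {"translation": [0.01,0,0],"twist": [0,0,0]}
    - {"translation": [0.01,0,0],"twist": [0,0,0]}
    - {"translation": [0.01,0,0],"twist": [0,0,0]}
    - {"translation": [0.01,0,0],"twist": [0,0,0]}

```text
t: 58.75
ee_pos: [509.9, 16.4, 237.7]
orientation: [0.019, -3.138, -0.0]
ft_force: [-9.3, 0.7, 4.5]
width: 0.5
```

Request:
send_rows:
  commands:
    - {"translation": [0.002,0,0],"twist": [0,0,0]}
    - {"translation": [0.004,0,0],"twist": [0,0,0]}
    - {"translation": [0.006,0,0],"twist": [0,0,0]}
    - {"translation": [0.008,0,0],"twist": [0,0,0]}
    - {"translation": [0.01,0,0],"twist": [0,0,0]}
    - {"translation": [0.01,0,0],"twist": [0,0,0]}
    - {"translation": [0.01,0,0],"twist": [0,0,0]}
    - {"translation": [0.01,0,0],"twist": [0,0,0]}
    - {"translation": [0.01,0,0],"twist": [0,0,0]}
    - {"translation": [0.01,0,0],"twist": [0,0,0]}

```text
t: 59.75
ee_pos: [510.2, 16.3, 237.4]
orientation: [0.019, -3.136, -0.0]
ft_force: [-13.2, -0.1, 6.4]
width: 0.4
```

Request:
send_rows:
  commands:
    - {"translation": [0.003,0,0],"twist": [0,0,0]}
    - {"translation": [0.006,0,0],"twist": [0,0,0]}
    - {"translation": [0.009,0,0],"twist": [0,0,0]}
    - {"translation": [0.012,0,0],"twist": [0,0,0]}
    - {"translation": [0.015,0,0],"twist": [0,0,0]}
    - {"translation": [0.018,0,0],"twist": [0,0,0]}
    - {"translation": [0.02,0,0],"twist": [0,0,0]}
    - {"translation": [0.02,0,0],"twist": [0,0,0]}
    - {"translation": [0.02,0,0],"twist": [0,0,0]}
    - {"translation": [0.02,0,0],"twist": [0,0,0]}

```text
t: 60.75
ee_pos: [510.9, 16.3, 237.0]
orientation: [0.019, -3.132, 0.0]
ft_force: [-16.7, -0.5, 7.7]
width: 0.5
```

The force climbs while the fingertips stand still (only the tool tilts), so the blanks are seated. The tip geometry gives jaw travel of about 34.9 mm. I back off and go clear.

Request:
send_rows:
  commands:
    - {"translation": [-0.02,0,0],"twist": [0,0,0]}
    - {"translation": [-0.05,0,0],"twist": [0,0,0]}
    - {"translation": [-0.1,0,0],"twist": [0,0,0]}
    - {"translation": [-0.2,0,0],"twist": [0,0,0]}
    - {"translation": [-0.3,0,0.05],"twist": [0,0,0]}
    - {"translation": [-0.4,0,0.2],"twist": [0,0,0]}
    - {"translation": [-0.4,0,0.4],"twist": [0,0,0]}
    - {"translation": [-0.4,0,0.6],"twist": [0,0,0]}
    - {"translation": [-0.4,0,0.8],"twist": [0,0,0]}
    - {"translation": [-0.4,0,1],"twist": [0,0,0]}

```text
t: 61.75
ee_pos: [473.5, 16.3, 339.0]
orientation: [-0.019, 3.14, -0.0]
ft_force: [0.5, 0.2, -0.0]
width: 0.4
```

Request:
send_rows:
  commands:
    - {"translation": [0,-0.1,0],"twist": [0,0,0]}
    - {"translation": [0,-0.2,0],"twist": [0,0,0]}
    - {"translation": [0,-0.3,0],"twist": [0,0,0]}
    - {"translation": [0,-0.4,0],"twist": [0,0,0]}
    - {"translation": [0,-0.5,0],"twist": [0,0,0]}
    - {"translation": [0,-0.6,0],"twist": [0,0,0]}
    - {"translation": [0,-0.7,0],"twist": [0,0,0]}
    - {"translation": [0,-0.8,0],"twist": [0,0,0]}
    - {"translation": [0,-0.9,0],"twist": [0,0,0]}
    - {"translation": [0,-1,0],"twist": [0,0,0]}

```text
t: 62.75
ee_pos: [474.0, -84.5, 337.7]
orientation: [-0.019, 3.141, -0.0]
ft_force: [-0.5, -0.5, -0.1]
width: 0.6
```

Request:
send_rows:
  commands:
    - {"translation": [0,-0.1,0],"twist": [0,0,0]}
    - {"translation": [0,-0.2,0],"twist": [0,0,0]}
    - {"translation": [0,-0.3,0],"twist": [0,0,0]}
    - {"translation": [0,-0.4,0],"twist": [0,0,0]}
    - {"translation": [0,-0.5,0],"twist": [0,0,0]}
    - {"translation": [0,-0.6,0],"twist": [0,0,0]}
    - {"translation": [0,-0.7,0],"twist": [0,0,0]}
    - {"translation": [0,-0.8,0],"twist": [0,0,0]}
    - {"translation": [0,-0.9,0],"twist": [0,0,0]}
    - {"translation": [0,-1,0],"twist": [0,0,0]}

```text
t: 63.75
ee_pos: [474.0, -184.5, 337.6]
orientation: [0.019, -3.141, -0.0]
ft_force: [-0.2, 1.2, 0.4]
width: 0.9
```

```bash
python3 -c "
from meas import *
for n in('top','scene'): d=snap(n,n+'8.png')
st()
d=load('top8.png')
for t in(200,215): print(blob(d,(295,135,321,185),98,t),blob(d,(322,135,352,185),98,t))
a=load('top8.png')['img'][110:250,270:380,::-1];b=load('scene8.png')['img'][130:310,200:360,::-1]
cv2.imwrite('pics/c10.png',np.hstack([cv2.resize(a,(393,500),interpolation=3),cv2.resize(b,(400,500),interpolation=3)]))
"
```

```text
{'t': np.float64(63.85), 'qpos': array([-0.395,  0.35 ,  1.935, -0.   ,  0.856, -1.977]), 'ee_pos': array([ 474.12 , -184.864,  337.703]), 'orientation': array([-0.017,  3.141, -0.   ]), 'ft_force': array([ 0.76 , -0.315,  0.878]), 'width': np.float64(0.926)}
[ 6.054e+02  4.910e+01  7.990e+01  3.570e+01 -2.000e-01] [603.8 -18.5  84.5  43.8   1.1]
[ 6.052e+02  4.910e+01  7.910e+01  3.510e+01 -1.000e-01] [606.3 -15.   78.8  36.3   1.1]
```

View pics/c10.png

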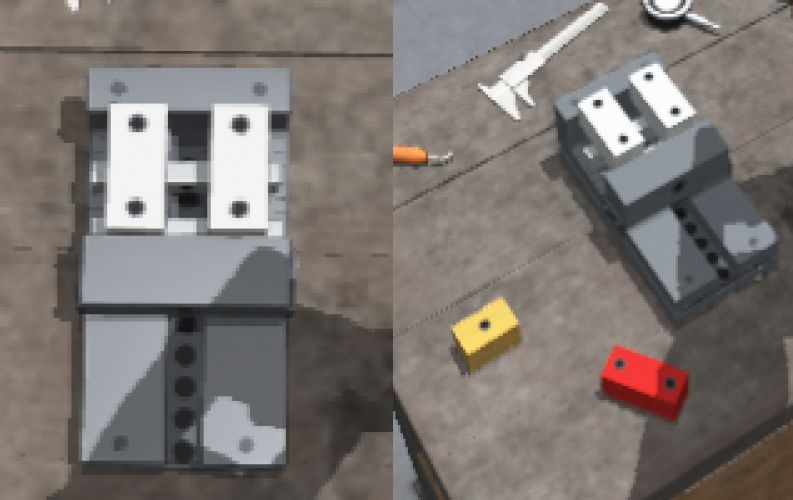

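```bash
python3 -c "
from meas import *
d=load('top8.png')
f=lambda c:(np.array(c)+.5)/np.array([393/110,500/140])-.5+[270,110]
print('jaw front/back z82',ray(d,f([[84,236],[291,236],[81,305],[293,306]]),82)[:,:2].round(1).tolist())
print('fixed back',ray(d,f([[90,68],[289,68]]),82)[:,:2].round(1).tolist())
print('blank ends z98',ray(d,f([[136,103],[240,103],[136,230],[240,230]]),98)[:,:2].round(1).tolist())
print('P far/near mid z66',ray(d,f([[186,172],[186,228]]),66)[:,:2].round(1).tolist())
d0=load('top0.png')
for nm,b in(('lowa',(405,183,470,200)),('lowb',(405,245,470,265)),('brass',(203,188,240,213))):
    g=lambda D:cv2.phaseCorrelate(np.float32(d0['img'][b[1]:b[3],b[0]:b[2]].mean(2)),np.float32(D['img'][b[1]:b[3],b[0]:b[2]].mean(2)))
    print(nm,g(d),g(load('top6.png')))
"
```

```text
jaw front/back z82 [[563.0, 81.5], [565.6, -48.1], [518.9, 81.9], [521.0, -49.8]]
fixed back [[673.0, 81.3], [675.4, -45.5]]
blank ends z98 [[645.2, 50.5], [646.4, -14.5], [563.6, 48.3], [564.9, -15.8]]
P far/near mid z66 [[610.0, 18.8], [573.2, 17.9]]
lowa ((0.057134341539232025, -0.714787560377733), 0.332976879896941) ((-0.03294035165772158, -0.006572643499000108), 0.993657644516156)
lowb ((-7.327188841509702, 3.6000496899689427), -0.1255362222592036) ((-0.01696420049901093, -0.0149599319170175), 0.9948286705546909)
brass ((0.010241632386946975, 0.5013046628632942), 1.0054000839591026) ((-0.03925093017467418, 0.4632898139941872), 1.0954103064537049)
```

```bash
python3 -c "
from workcell import ctrl
print(ctrl.close_job())"
```

```text
the job is handed in; nothing more can be done
None
```

The vise is set up and the job is handed in, at about 64 s of the 128 s allowed. `ctrl.close_job()` reports no verdict, so what follows is from my own checks.

**What I did:** I stood the two bright parallels on the bed at about vise x = +60 and +16 mm. I then laid the aluminium blanks across them at y of about ±32 mm. Finally I pushed the moving jaw from behind with shut fingers until the push force rose to about 17 N with the fingertips standing still, and backed well clear.

**Last checks, from the top camera:**
- **Jaw:** its face is at world x ≈ 564.3 mm and the near ends of the blanks are at about 564.2 mm, so there is no visible play. Travel is about 34.7 mm.
- **Blanks:** they lie flat on the parallels within what the picture can show. Both are within about 1° of square to the vise, with centres about 32 mm either side of the middle.
- **Parallels:** they stand along the jaws, about 37 mm apart after the jaw pushed the near one along.
- **Other pieces:** the brass blank had not moved in the last picture. The dark parallels had not moved in the picture just before the jaw push.

**What disagreed:**
- In the final picture the arm's shadow or body spoiled the match for the dark parallels. After the earlier picture, the arm only worked at the vise and then passed high overhead.
- The blanks' centres read about 1 mm further along x than exact seating would give, which is within the 2 mm calibration.

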